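# Prop the storage bin's lid on its stay and fetch the stamp

## Robot

A 6-joint arm with a two-finger parallel gripper is mounted at the origin on the work surface; the furniture and walls round the work are solid. World frame = base frame: x ahead of the robot, y to its left, z up, the work surface at z = 0. Lengths are in mm, angles in degrees, forces in N, time in s.
With the tool pointing down it reaches from about 300 to 850 mm from the base axis. Payload 4.2 kg.
Tool frame: the origin (TCP) lies at the very end of the fingers, on their centre line; the grasp point (between the pads) lies 19 mm behind it; z points along the fingers, x is the direction in which the jaws open and shut, and the axes are right-handed (so a half turn about z gives the same grasp; the last joint's range is limited). The gripper opens to 91 mm and grips with 3 to 60 N. Pads are 32 mm wide; open, the fingers measure 118 mm over their backs; the gripper's body (76 mm by 178 mm) begins 60 mm behind the grasp point.
Start: joints at [-78.495, 18.312, 89.639, -0, 72.044, -1.146], TCP at [125.933, -561.059, 188.576] pointing down, gripper open.
Joint ranges: [-177.97, 177.97], [-48.28, 115.42], [12.27, 149.76], [-77.06, 257.06], [2.81, 150.46], [-146.56, 146.56]. Speed limits (degrees/s): [147.25, 147.25, 180, 180, 180, 180].

## Interface

Orientations are given as [roll, pitch, yaw] about the fixed x, y, z axes, in that order (R = Rz(yaw) Ry(pitch) Rx(roll)).
In Python, from workcell import env gives the robot as it stands.
- The arm moves only by the tool servo_tool, never from a script. Its argument "plan" is a list of rows, each a list of 3 entries, a list of its own where there are three numbers: the turn, a rotation vector about the tool's x, y, z in degrees, then the shift along the tool's x, y, z in mm, then the finger opening in mm, from 0 to 91.2. In form: [[[ax, ay, az], [dx, dy, dz], claw], ...]. A call has exactly 10 rows; each row shifts and turns the pose as measured when the row begins, along the tool's axes as they then stand; what a row does not reach is not made up. A row lasts 1/8 s, in which the tool goes at most 62.5 mm and 10.7 degrees, less where a joint would pass 70% of its speed; a pose out of reach is approached as far as the arm can. A call with a gripper value outside its range is refused whole. The fingers move at their own pace and stop on an object; "squeeze" is the grip in N (left out, the last holds). Time passes only in rows, so rows that do not move let the fingers close, or fill a call up. It gives the time, the measured TCP pose, the force and the opening at its end, in the units of the state.
- env.state(): the state, without advancing time (a new reading comes with each control period).
- env.grab_frame(name): name is "scene" or "top" or "wrist"; returns a dict with "pixels" (384x512x3 uint8, red, green, blue), "intrinsics" (3x3 intrinsics, pixels), "eye" and "attitude" of the camera in the world. Camera axes: x right, y up, looking along -z (the intrinsics and any distortion apply to the point x, -y, -z); pixel columns grow to the right and rows downward; lengths in mm; the calibration is good to about 2 mm. The wrist camera is an equidistant fisheye: a pixel r from the principal point sees the ray r / f radians off the axis. A picture is of the moment at which its call begins. There is no depth.
- env.job_done(): hands the job in, once; it reports no verdict.
The state is a dict: "time_s": time; "qpos": joint angles; "qvel": joint speeds; "effort": joint torques, N m; "ee_pos": TCP position; "ee_rot": TCP orientation; "force": force on the tool from outside, world axes, zero at the start; "torque": the same for the moment, N m; "gripper_width": finger opening in mm.
Only numpy, scipy, OpenCV 4.12 (cv2) and the standard library are available. Lean on these libraries where they do the work, as an engineer would, in place of code of your own. Each camera call takes 0.05 s, during which the arm holds its last target.

## Task

Move the staple carton off the storage bin's lid and lay it flat on the bare desk, then raise the lid by its bar handle until the stay's foot drops into its pocket and lower it so that it rests propped on the stay by itself. Then take the rubber stamp out of the bin and stand it upright in the middle of the memo block, its long side parallel to the block's long side, and leave the lid propped. Do not let the carton tumble or the lid fall, do not tip the glue stick in the bin, and leave the pen pot, mouse and card holder where they stand.

Things in the scene. Friction and masses are not known exactly. Their poses are not given: they have to be found in the camera images.
- bin: open grey storage bin, fixed to the desk, 170 (x) x 230 (y) mm, front and side walls 84 mm high, back wall 100 mm, walls and floor 6 mm thick; origin at the centre of its underside, +x towards its hinge (away from the robot), z up. Lid hinged on the far top rim. The stay's steel guide is outside its +y wall, out to y = +133 mm.
- lid (a joint): lid angle, rad: 0 shut, 1.54 is the stop, almost upright. The hinge is free: let go, the lid falls shut (it weighs about 0.27 kg with the stay) unless the stay holds it. When the lid is raised past about 1.44 the stay's foot drops by itself off the rail into the pocket; lowered from there the lid comes to rest on the stay at about 1.34.
- lid_hinge (a point): middle of the hinge axis: 85 mm behind the bin's centre, 104 mm up. The axis lies along the bin's y. The lid is a flat plate 8 mm thick, 173 mm long from the hinge, 230 mm wide, with a skirt 6 mm thick hanging 16 mm below it along its front and side edges; shut, its top is 108 mm above the desk.
- lid_handle (a point): middle of the lid's bar handle: a round steel bar 10 mm thick, 104 mm long, along the bin's y, held by two arms at its ends 39 mm in front of the lid's front edge, 212 mm from the hinge axis and in the lid's plane (104 mm up when shut). It can be pinched from above with one finger on each side in the bin's x, and may turn between the fingers as the lid rises.
- stay_foot (a point): centre of the 10 mm roller at the foot of the stay, a flat steel bar 107 mm long hung on a pin at the lid's +y edge, 60 mm from the hinge. It rolls on the guide's rail (foot's centre 97 mm above the desk), which ends at bin x = -14.5 mm in a step down into a pocket (foot's centre 85 mm up), where it locks against the step.
- stamp_center (a point): rubber stamp standing upright on the bin's floor: wooden base 28 (x) x 64 (y) x 18 (z) mm with a round turned knob 28 mm thick on its middle, 69 mm high in all; 60 g. The point is half-way up, 34.5 mm above its underside; z up. The knob is taken 40 to 60 mm above the underside.
- glue_stick: glue stick standing in the bin: cylinder, diameter 27 mm, 90 mm high; origin at the centre of its underside. Must stay upright.
- eraser: eraser lying in the bin, 19 (x) x 48 (y) x 11 mm; origin at the centre of its underside. May stay where it is.
- staple_box_center (a point): carton of staples lying on the lid, a plain block 45 (x) x 110 (y) x 22 (z) mm, 70 g; the point is its centre, 11 mm above its underside.
- memo_block: flat memo block, fixed to the desk, 105 (x) x 135 (y) mm, top 11 mm above the desk; origin at the centre of its underside; on the left or right of the bin.
- mouse: computer mouse, bystander, 105 (x) x 64 (y) x 34 (z) mm; origin at the centre of its underside; on the other side of the bin.
- pen_pot: pen pot with pens, bystander, diameter 80 mm, 147 mm high; origin at the centre of its underside.
- card_fan: card holder, bystander, 50 (x) x 112 (y) x 80 (z) mm; origin at the centre of its underside.
Mind the look-alikes: they are no part of the job. What is shaped like the part that bears staple_box_center but pink is not meant.

How it is judged:
By the outcome, as a careful person would: the job done as asked, in the order asked, and still so for the second after the job is handed in, with the robot touching nothing.
It also fails if it takes over 66 s, if anything falls off the work surface, if the arm or the gripper's body presses on something with over 40 N, if the wrist force passes 120 N, or if a joint passes its speed limit or range.

## Working session

There is one attempt and no reset: what is moved stays moved. The work goes in short steps, Python scripts to look and compute and a tool call to move; the robot and the scene stay as the last step left them, time stands still between calls to the robot, and variables do not carry over. Pictures are saved under pics/ and viewed, and the job is handed in when it is done.

Besides the shell and the picture viewer there is one more tool, called after "Call:" in YAML: its name, and indented under it one key for each argument. servo_tool: Moves the arm, as the interface text tells. Its arguments: {"type":"object","properties":{"plan":{"type":"array"},"squeeze":{"type":"number"}},"required":["plan"]}

```bash
ls; mkdir -p pics
cat > h.py <<'E'
import numpy as np, cv2
from workcell import env
def snap(name,fn):
    f=env.grab_frame(name); cv2.imwrite('pics/'+fn+'.png',f['pixels'][:,:,::-1])
    np.savez('pics/'+fn+'.npz',K=f['intrinsics'],eye=f['eye'],att=f['attitude'],px=f['pixels'])
    return f
E
python3 - <<'E'
from h import *
for n in ['scene','top','wrist']:
    f=snap(n,n+'0'); print(n,f['intrinsics'],f['eye'],f['attitude'],[k for k in f])
print(env.state())
E
```

```text
pics
scene [[376.11912566   0.         252.03749996]
 [  0.         376.11912566 184.61694151]
 [  0.           0.           1.        ]] [-53.83777567 620.00493571 715.25121027] [  49.46735236    0.9928655  -128.29593479] ['pixels', 'intrinsics', 'eye', 'attitude']
top [[475.38781847   0.         260.84882672]
 [  0.         475.38781847 195.49714452]
 [  0.           0.           1.        ]] [ 416.71466538  158.17254337 1297.07281687] [  4.06554262   0.90913314 -90.94508822] ['pixels', 'intrinsics', 'eye', 'attitude']
wrist [[297.31863964   0.         254.99120536]
 [  0.         297.31863964 188.1028849 ]
 [  0.           0.           1.        ]] [ 203.26102931 -542.63680564  383.96825284] [-16.35002887   0.11449491 -77.31611386] ['pixels', 'intrinsics', 'eye', 'attitude']
{'time_s': 0.15, 'qpos': array([-7.84953860e+01,  1.83432461e+01,  8.96882732e+01, -2.69242903e-04,
        7.20426709e+01, -1.14664442e+00]), 'qvel': array([-0.0183241 , -0.075672  , -0.19064885,  0.01967743, -0.07513511,
        0.0781864 ]), 'effort': array([-3.57929557e-04, -4.12775338e+01, -2.32154471e+01,  7.27363047e-02,
        4.33596480e-02, -9.96248059e-05]), 'ee_pos': array([ 125.84887449, -560.66072783,  187.92731055]), 'ee_rot': array([-1.79998771e+02,  7.41805215e-02, -7.73486576e+01]), 'force': array([-0.26386388,  0.37319975,  0.33691274]), 'torque': array([ 0.01707778,  0.01429159, -0.04479845]), 'gripper_width': 90.91869989256354}
```

View pics/scene0.png

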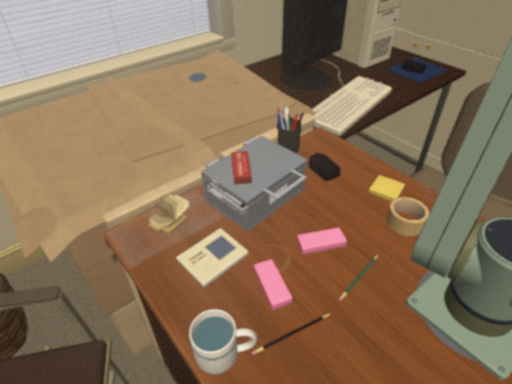

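View pics/top0.png

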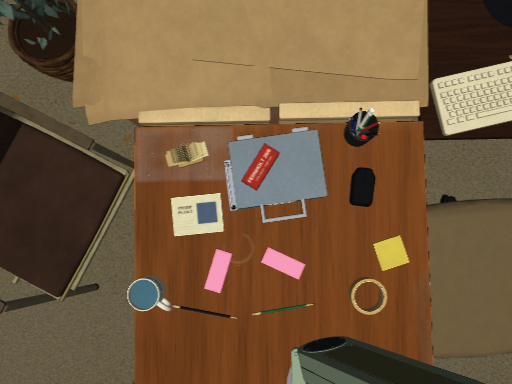

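View pics/wrist0.png

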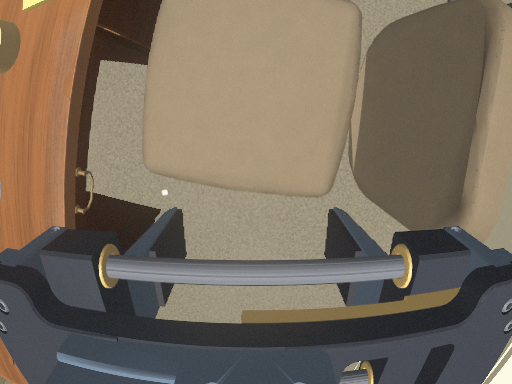

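The scene and top views show the red carton on the lid (top view about 261,167), the bin with its handle towards the robot (285,212), the memo block on the left (197,214) and the mouse on the right (363,187). Next I'll build the measuring helpers and zoom in.

```bash
cat >> h.py <<'E'
from scipy.spatial.transform import Rotation as Ro
from scipy.optimize import least_squares
def load(fn): return np.load('pics/'+fn+'.npz')
def proj(c,P,fish=False):
    P=np.atleast_2d(P); R=Ro.from_euler('xyz',c['att'],degrees=True).as_matrix()
    q=(P-c['eye'])@R; q=q*[1,-1,-1]; K=c['K']
    if fish:
        r=np.hypot(q[:,0],q[:,1]); th=np.arctan2(r,q[:,2]); s=th/np.maximum(r,1e-9)
        return np.c_[K[0,0]*q[:,0]*s+K[0,2],K[1,1]*q[:,1]*s+K[1,2]]
    return np.c_[K[0,0]*q[:,0]/q[:,2]+K[0,2],K[1,1]*q[:,1]/q[:,2]+K[1,2]]
def ray(c,uv,fish=False):
    K=c['K'];x=(uv[0]-K[0,2])/K[0,0];y=(uv[1]-K[1,2])/K[1,1]
    if fish:
        r=np.hypot(x,y); d=np.array([x/r*np.sin(r),y/r*np.sin(r),np.cos(r)]) if r>0 else np.array([0,0,1.])
    else: d=np.array([x,y,1.])
    R=Ro.from_euler('xyz',c['att'],degrees=True).as_matrix()
    d=R@(d*[1,-1,-1]); return d/np.linalg.norm(d)
def onz(c,uv,z,fish=False):
    d=ray(c,uv,fish); e=c['eye']; return e+d*(z-e[2])/d[2]
def tri(obs):
    A=np.zeros((3,3));b=np.zeros(3)
    for c,uv,fi in obs:
        d=ray(c,uv,fi);M=np.eye(3)-np.outer(d,d);A+=M;b+=M@c['eye']
    P=np.linalg.solve(A,b); return P,[proj(c,P,fi)[0]-uv for c,uv,fi in obs]
def crop(fn,x0,y0,x1,y1,s,out):
    im=cv2.imread('pics/'+fn+'.png')[y0:y1,x0:x1]; im=cv2.resize(im,None,fx=s,fy=s,interpolation=cv2.INTER_CUBIC)
    for x in range((x0//10+1)*10,x1,10): cv2.line(im,((x-x0)*s,0),((x-x0)*s,6 if x%50 else 14),(0,255,255),1)
    for y in range((y0//10+1)*10,y1,10): cv2.line(im,(0,(y-y0)*s),(6 if y%50 else 14,(y-y0)*s),(0,255,255),1)
    cv2.imwrite('pics/'+out+'.png',im)
E
python3 - <<'E'
from h import *
crop('top0',160,110,390,250,3,'top0c'); crop('scene0',140,100,350,290,3,'scene0c')
c=load('wrist0'); print(proj(c,[125.8,-560.6,188],True))
E
```

```text
[[256.27009857 217.86357712]]
```

View pics/top0c.png

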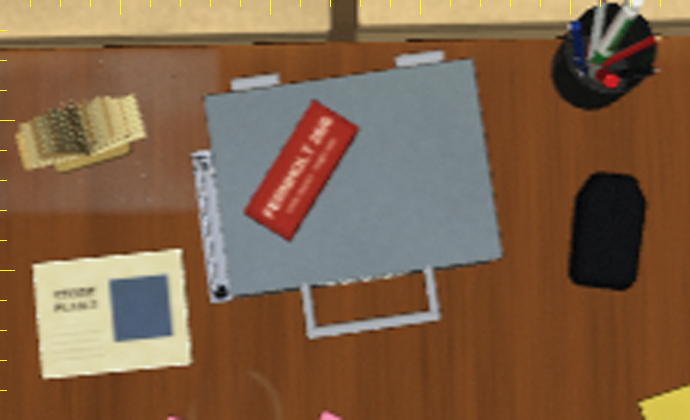

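View pics/scene0c.png

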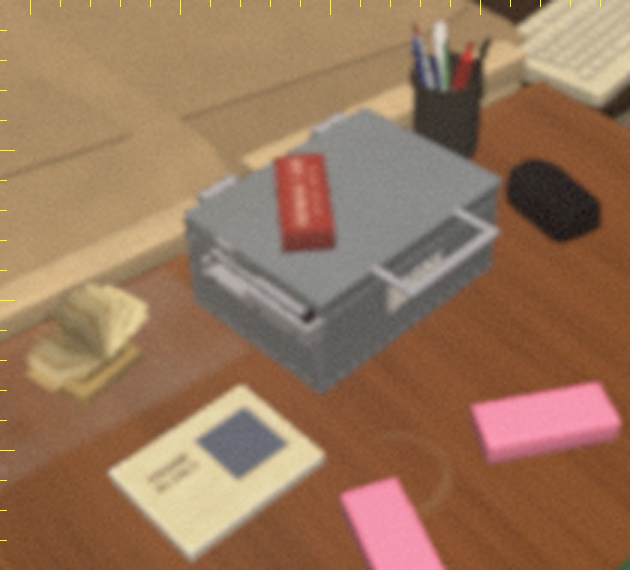

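Run:
```python
from h import *
T=load('top0');S=load('scene0')
t=lambda p:np.array([(p[0]+.5)/3-.5+160,(p[1]+.5)/3-.5+110]); s=lambda p:np.array([(p[0]+.5)/3-.5+140,(p[1]+.5)/3-.5+100])
L={'BL':((205,97),(187,217)),'BR':((473,60),(365,112)),'FR':((502,257),(500,183)),'FL':((228,298),(320,312)),
'cBL':((316,99),(276,156)),'cBR':((359,127),(324,154)),'cFR':((291,241),(335,246)),'cFL':((245,211),(284,249)),
'hL':((311,334),(403,291)),'hR':((438,317),(496,230)),
'mBL':((33,264),(110,472)),'mBR':((182,250),(242,387)),'mFR':((190,363),(324,457)),'mFL':((43,378),(192,556))}
P={}
for k,(a,b) in L.items():
    p,e=tri([(T,t(a),0),(S,s(b),0)]);P[k]=p;print(k,p.round(1),np.round(e,1).tolist())
def fit(keys,loc,z0):
    def f(v):
        c,sn=np.cos(v[2]),np.sin(v[2]);r=[]
        for k,l in zip(keys,loc):
            W=[v[0]+c*l[0]-sn*l[1],v[1]+sn*l[0]+c*l[1],v[3]+l[2]]
            r+=list(proj(T,W)[0]-t(L[k][0]))+list(proj(S,W)[0]-s(L[k][1]))
        return r
    m=np.mean([P[k] for k in keys],0)
    q=least_squares(f,[m[0],m[1],z0,m[2]]);print(q.x[:2],np.degrees(q.x[2]),q.x[3],np.abs(q.fun).max(),np.round(q.fun,1));return q.x
fit(['BL','BR','FR','FL'],[(85,115,108),(85,-115,108),(-88,-115,108),(-88,115,108)],.1)
fit(['BL','BR','FR','FL','hL','hR'],[(85,115,108),(85,-115,108),(-88,-115,108),(-88,115,108),(-127,52,104),(-127,-52,104)],.1)
fit(['cBL','cBR','cFR','cFL'],[(22.5,55,22),(22.5,-55,22),(-22.5,-55,22),(-22.5,55,22)],-.5)
fit(['mBL','mBR','mFR','mFL'],[(52.5,67.5,11),(52.5,-67.5,11),(-52.5,-67.5,11),(-52.5,67.5,11)],.1)
```

```text
BL [638.6 255.6 103.5] [[0.5, 0.4], [-0.6, -0.1]]
BR [667.   29.5 102.5] [[0.0, 0.0], [-0.0, -0.0]]
FR [499.6   9.7 102.9] [[-0.1, -0.1], [0.1, 0.0]]
FL [468.5 239.1 104.1] [[0.2, 0.2], [-0.3, -0.0]]
cBL [630.7 162.4 130.3] [[0.2, 0.1], [-0.2, -0.0]]
cBR [606.7 127.2 129.6] [[0.2, 0.2], [-0.3, -0.0]]
cFR [515.3 185.9 113.1] [[-0.1, -0.0], [0.1, 0.0]]
cFL [539.9 222.5 113.6] [[0.5, 0.4], [-0.7, -0.1]]
hL [439.7 172.8 108.1] [[-0.9, -0.8], [1.3, 0.1]]
hR [449.8  64.5 108.3] [[0.0, 0.0], [-0.1, -0.0]]
mBL [506.3 421.4  13. ] [[0.2, 0.1], [-0.3, -0.0]]
mBR [517.4 287.2   9.6] [[-0.0, -0.0], [0.0, 0.0]]
mFR [414.4 280.3   9.7] [[0.3, 0.2], [-0.4, -0.0]]
mFL [402.9 412.8   9.7] [[0.4, 0.3], [-0.7, -0.0]]
[570.31118368 133.48447436] 6.874916499650652 -5.608383228998805 1.77911314958331 [-0.3 -0.4 -1.8  0.2 -0.  -0.6 -0.3 -0.2  0.3  1.1  1.1  0.5  1.  -0.1
  0.2 -0. ]
[570.40662905 133.60360753] 6.932884435930971 -2.268950288247098 2.6147886605548933 [-0.5 -0.7 -2.  -0.8  0.  -0.9 -0.4 -1.2  0.4  0.9  1.1 -0.5  0.9 -0.1
  0.2 -1.   0.3 -0.2  2.6  1.9 -1.  -0.2 -1.1  2.2]
[576.42888784 172.61297942] -32.758479967468716 91.13543715857834 18.817337671595965 [-17.3   3.9 -12.2  12.5   5.6  17.4  13.2  10.2  18.8  -5.4  11.6 -10.
  -3.1 -18.3 -14.3  -7.8]
[460.34906261 350.30267437] 4.543237903228274 -0.817817225036665 0.8718650006380244 [ 0.3 -0.2 -0.5  0.5 -0.  -0.3 -0.1 -0.3  0.8  0.6  0.4 -0.2  0.2  0.4
 -0.9  0. ]
```

Triangulation agrees with the text heights: lid about 103–108, carton top about 130, memo top about 10. I'll choose a place for the carton and plan the first move over it.

```bash
cat >> h.py <<'E'
def plan(waypts,state=None):
    """waypts: list of (pos, rpy or yaw, n rows, claw)"""
    s=state or env.state(); p=np.array(s['ee_pos']);R=Ro.from_euler('xyz',s['ee_rot'],degrees=True)
    rows=[]
    for pos,a,n,cl in waypts:
        R2=Ro.from_euler('xyz',[180,0,a] if np.isscalar(a) else a,degrees=True)
        rv=(R.inv()*R2).as_rotvec()
        for i in range(n):
            Ra=R*Ro.from_rotvec(rv*i/n); Rb=R*Ro.from_rotvec(rv*(i+1)/n)
            t=np.degrees((Ra.inv()*Rb).as_rotvec()); d=Ra.inv().apply((np.array(pos)-p)/n)
            rows.append([[round(float(x),1) for x in t],[round(float(x),1) for x in d],cl])
        p=np.array(pos,float);R=R2
    print('['+',\n'.join(str(r) for r in rows)+']'); print(len(rows))
def st():
    s=env.state();print('t %.2f'%s['time_s'],'pos',s['ee_pos'].round(1),'rot',s['ee_rot'].round(1),'F',s['force'].round(1),'w %.1f'%s['gripper_width'],'q',s['qpos'].round(0));return s
E
python3 - <<'E'
from h import *
T=load('top0')
for n,uv in dict(pink2=(283,263),yel=(391,252),mouse=(363,187),pen=(362,140),cand=(335,235),pinkR=(306,265),left=(150,210),tape=(368,296),deskR=(428,200),deskB=(300,122)).items(): print(n,onz(T,uv,0).round(0))
plan([((540,180,330),57,15,91)])
E
```

```text
pink2 [325. 120.   0.]
yel [ 350. -172.    0.]
mouse [ 528. -102.    0.]
pen [ 657. -103.    0.]
cand [398. -22.   0.]
pinkR [319.  58.   0.]
left [475. 482.   0.]
tape [ 234. -106.    0.]
deskR [ 489. -277.    0.]
deskB [711.  66.   0.]
[[[-0.0, 0.0, -9.0], [-42.1, -37.8, -9.4], 91],
[[-0.0, 0.0, -9.0], [-35.8, -43.9, -9.4], 91],
[[-0.0, 0.0, -9.0], [-28.5, -48.9, -9.4], 91],
[[-0.0, 0.0, -9.0], [-20.5, -52.7, -9.4], 91],
[[-0.0, 0.0, -9.0], [-12.1, -55.3, -9.4], 91],
[[-0.0, 0.0, -9.0], [-3.3, -56.5, -9.4], 91],
[[-0.0, 0.0, -9.0], [5.5, -56.3, -9.5], 91],
[[-0.0, 0.0, -9.0], [14.2, -54.8, -9.5], 91],
[[-0.0, 0.0, -9.0], [22.6, -51.9, -9.5], 91],
[[-0.0, 0.0, -9.0], [30.4, -47.7, -9.5], 91],
[[-0.0, 0.0, -9.0], [37.4, -42.4, -9.5], 91],
[[-0.0, 0.0, -9.0], [43.6, -36.1, -9.5], 91],
[[-0.0, 0.0, -9.0], [48.7, -28.8, -9.5], 91],
[[-0.0, 0.0, -9.0], [52.6, -20.9, -9.5], 91],
[[-0.0, 0.0, -9.0], [55.2, -12.5, -9.5], 91]]
15
```

Call:
servo_tool:
  plan:
    - [[0, 0, -9], [-42, -38, -12], 91]
    - [[0, 0, -9], [-36, -44, -12], 91]
    - [[0, 0, -9], [-28, -49, -12], 91]
    - [[0, 0, -9], [-20, -53, -12], 91]
    - [[0, 0, -9], [-12, -55, -12], 91]
    - [[0, 0, -9], [-3, -56, -12], 91]
    - [[0, 0, -9], [5, -56, -10], 91]
    - [[0, 0, -9], [14, -55, -8], 91]
    - [[0, 0, -9], [23, -52, -6], 91]
    - [[0, 0, -9], [30, -48, -6], 91]

```text
time_s: 1.4
ee_pos: [395.9, -48.4, 292.3]
ee_rot: [-179.8, -0.2, 15.1]
force: [-0.1, -0.7, -0.9]
gripper_width: 91.0
```

Run:
```python
from h import *
st();plan([((550,185,290),57,5,91)])
```

```text
t 1.40 pos [395.9 -48.4 292.3] rot [-179.8   -0.2   15.1] F [-0.1 -0.7 -0.9] w 91.0 q [ -9.  -1.  99.   0.  82. -24.]
[[[-0.0, -0.1, -8.4], [41.9, -37.0, 0.8], 91],
[[-0.0, -0.1, -8.4], [46.9, -30.5, 0.7], 91],
[[-0.0, -0.1, -8.4], [50.8, -23.4, 0.6], 91],
[[-0.0, -0.1, -8.4], [53.7, -15.7, 0.6], 91],
[[-0.0, -0.1, -8.4], [55.4, -7.7, 0.5], 91]]
5
```

Call:
servo_tool:
  plan:
    - [[0, 0, -8.4], [42, -37, 1], 91]
    - [[0, 0, -8.4], [47, -31, 1], 91]
    - [[0, 0, -8.4], [51, -23, 1], 91]
    - [[0, 0, -8.4], [53, -16, 1], 91]
    - [[0, 0, -8.4], [44, -6, 0], 91]
    - [[0, 0, 0], [8, -2, 5], 91]
    - [[0, 0, 0], [0, 0, 10], 91]
    - [[0, 0, 0], [0, 0, 10], 91]
    - [[0, 0, 0], [0, 0, 5], 91]
    - [[0, 0, 0], [0, 0, 0], 91]

```text
time_s: 2.65
ee_pos: [545.0, 193.5, 255.7]
ee_rot: [180.0, -0.0, 58.7]
force: [0.2, 0.7, 0.6]
gripper_width: 91.0
```

Run:
```python
from h import *
st();snap('wrist','w1');print(env.state()['ee_pos'])
```

```text
t 2.65 pos [545.  193.5 255.7] rot [180.   -0.   58.7] F [0.2 0.7 0.6] w 91.0 q [ 18.  17.  82.   0.  81. -40.]
[545.16260534 193.59713881 256.05201392]
```

View pics/w1.png

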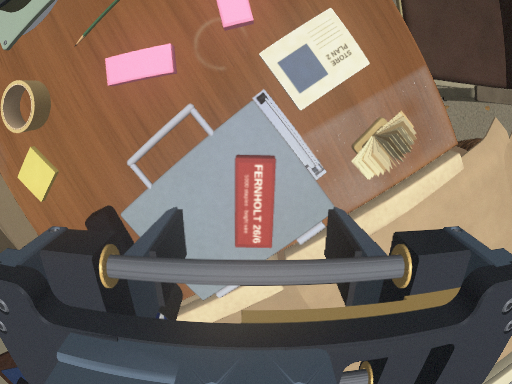

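Run:
```python
from h import *
crop('w1',110,80,340,270,3,'w1c')
```

```text
(no output)
```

View pics/w1c.png

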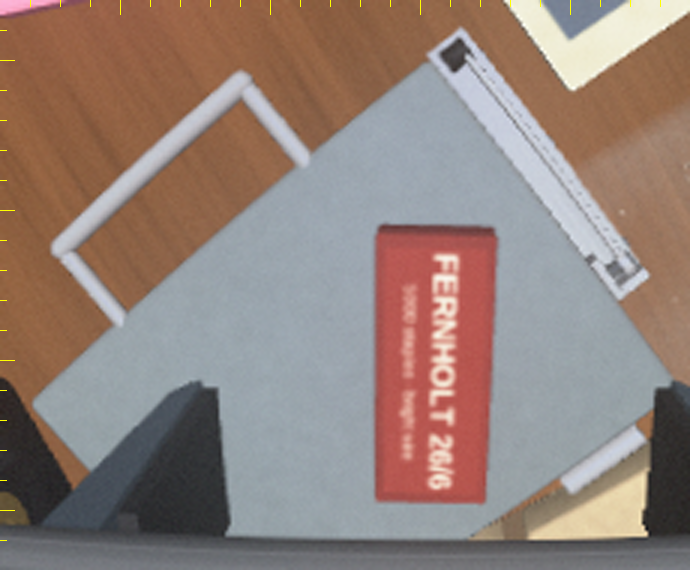

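```bash
cat > fit1.py <<'E'
from h import *
T=load('top0');S=load('scene0');W=load('w1')
t=lambda p:np.array([(p[0]+.5)/3-.5+160,(p[1]+.5)/3-.5+110]); s=lambda p:np.array([(p[0]+.5)/3-.5+140,(p[1]+.5)/3-.5+100]); w=lambda p:np.array([(p[0]+.5)/3-.5+110,(p[1]+.5)/3-.5+80])
def fit(obs,x0,name):
    def f(v):
        c,sn=np.cos(v[2]),np.sin(v[2]);r=[]
        for l,a,b,g in obs:
            Q=[v[0]+c*l[0]-sn*l[1],v[1]+sn*l[0]+c*l[1],v[3]+l[2]]
            if a: r+=list(proj(T,Q)[0]-t(a))
            if b: r+=list(proj(S,Q)[0]-s(b))
            if g: r+=list(proj(W,Q,True)[0]-w(g))
        return r
    q=least_squares(f,x0,loss='soft_l1');print(name,q.x[:2].round(1),np.degrees(q.x[2]).round(1),'z',q.x[3].round(1));print(np.round(f(q.x),1).reshape(-1,2).tolist());return q.x
fit([((85,115,108),(205,97),(187,217),None),((85,-115,108),(473,60),(365,112),None),((-88,-115,108),(502,257),(500,183),(33,405)),((-88,115,108),(228,298),(320,312),(430,62)),
((-127,52,104),None,None,(242,82)),((-127,-52,104),None,None,(62,247))],[570,133,.12,0],'bin')
fit([((-127,52,0),(311,334),None,(242,82)),((-127,-52,0),(438,317),None,(62,247))],[570,133,.12,104],'handle only')
fit([((-22.5,55,11),(291,241),None,(377,236)),((22.5,55,11),(245,211),None,(497,236)),((22.5,-55,11),(316,99),None,(486,502)),((-22.5,-55,11),(359,127),None,(376,500))],[573,174,1,119],'carton')
E
python3 fit1.py
```

```text
bin [572.1 132.7] 7.2 z -6.0
[[-0.2, -0.8], [-1.8, 0.0], [0.1, -1.4], [-0.7, -0.4], [0.7, 0.1], [0.7, 0.1], [-0.7, -1.4], [1.5, -0.6], [0.4, -0.4], [-0.8, -1.3], [0.3, 0.6], [1.5, -0.3]]
handle only [571.4 133. ] 7.0 z 103.4
[[0.5, -0.6], [-0.3, -0.0], [-0.7, -0.6], [-0.1, -0.4]]
carton [574.6 175. ] 57.5 z 114.9
[[-0.1, -0.8], [-0.4, -0.8], [-0.2, -0.3], [-0.0, 0.1], [-0.6, -0.4], [-0.1, -0.0], [0.5, -0.4], [-0.0, -0.1]]
```

Run:
```python
from h import *
st();plan([((574.6,175,150),57.5,3,91)])
```

```text
t 2.70 pos [545.2 193.6 256.1] rot [180.   -0.   58.7] F [-0.4 -0.2  0.4] w 90.8 q [ 18.  17.  82.   0.  81. -40.]
[[[0.0, -0.0, 0.4], [-0.2, 11.6, 35.4], 91],
[[0.0, -0.0, 0.4], [-0.1, 11.6, 35.4], 91],
[[0.0, -0.0, 0.4], [-0.0, 11.6, 35.4], 91]]
3
```

Call:
servo_tool:
  plan:
    - [[0, 0, 0.4], [0, 11.6, 35], 91]
    - [[0, 0, 0.4], [0, 11.6, 35], 91]
    - [[0, 0, 0.4], [0, 11.6, 35], 91]
    - [[0, 0, 0], [0, 0, 12], 91]
    - [[0, 0, 0], [0, 0, 12], 91]
    - [[0, 0, 0], [0, 0, 8], 91]
    - [[0, 0, 0], [0, 0, 3], 91]
    - [[0, 0, 0], [0, 0, 0], 91]
    - [[0, 0, 0], [0, 0, 0], 91]
    - [[0, 0, 0], [0, 0, 0], 91]

```text
time_s: 3.95
ee_pos: [580.0, 176.0, 120.7]
ee_rot: [179.4, -0.8, 57.4]
force: [0.7, 1.0, 0.9]
gripper_width: 90.9
```

Run:
```python
from h import *
snap('wrist','w2');st()
```

```text
t 4.00 pos [580.1 176.  120.8] rot [179.4  -0.8  57.4] F [-0.2 -0.5  0.1] w 91.1 q [ 16.  23.  92.   0.  64. -42.]
```

View pics/w2.png

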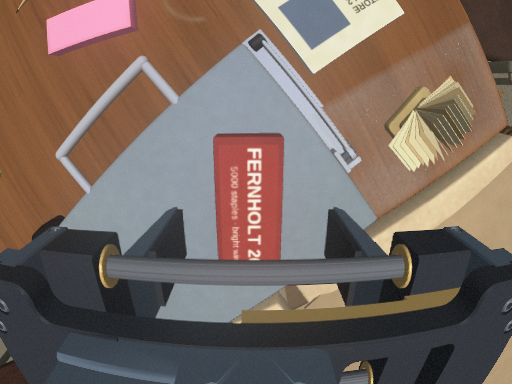

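Run:
```python
from h import *
plan([((574.6,175,111.5),57.5,2,91)])
```

```text
[[[0.3, -0.4, -0.1], [-2.0, -2.1, 4.6], 91],
[[0.3, -0.4, -0.1], [-1.9, -2.1, 4.6], 91]]
2
```

Call:
servo_tool:
  plan:
    - [[0.3, -0.4, 0], [-2, -2, 4.5], 91]
    - [[0.3, -0.4, 0], [-2, -2, 4.5], 91]
    - [[0, 0, 0], [0, 0, 0], 91]
    - [[0, 0, 0], [0, 0, 0], 38]
    - [[0, 0, 0], [0, 0, 0], 38]
    - [[0, 0, 0], [0, 0, 0], 38]
    - [[0, 0, 0], [0, 0, 0], 38]
    - [[0, 0, 0], [0, 0, 0], 38]
    - [[0, 0, 0], [0, 0, 0], 38]
    - [[0, 0, 0], [0, 0, 0], 38]
  squeeze: 20

```text
time_s: 5.25
ee_pos: [574.4, 174.8, 111.2]
ee_rot: [180.0, 0.0, 57.4]
force: [-0.4, 0.5, -0.8]
gripper_width: 37.8
```

Run:
```python
from h import *
s=st();p=s['ee_pos']
plan([((560,165,190),57.5,3,38),((400,-42,190),0,7,38)])
```

```text
t 5.25 pos [574.4 174.8 111.2] rot [180.    0.   57.4] F [-0.4  0.5 -0.8] w 37.8 q [ 16.  24.  93.  -0.  63. -41.]
[[[0.0, 0.0, -0.0], [-5.3, -2.3, -26.3], 38],
[[0.0, 0.0, -0.0], [-5.3, -2.3, -26.3], 38],
[[0.0, 0.0, -0.0], [-5.3, -2.3, -26.3], 38],
[[-0.0, -0.0, 8.2], [-37.2, -3.4, -0.0], 38],
[[0.0, -0.0, 8.2], [-37.3, 2.0, 0.0], 38],
[[-0.0, -0.0, 8.2], [-36.7, 7.3, 0.0], 38],
[[0.0, -0.0, 8.2], [-35.2, 12.4, 0.0], 38],
[[-0.0, -0.0, 8.2], [-33.1, 17.3, 0.0], 38],
[[-0.0, -0.0, 8.2], [-30.3, 21.9, 0.0], 38],
[[0.0, -0.0, 8.2], [-26.8, 26.0, 0.0], 38]]
10
```

Run:
```python
from h import *
snap('wrist','w3');snap('scene','s3');crop('s3',140,100,350,290,3,'s3c')
```

```text
(no output)
```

View pics/w3.png

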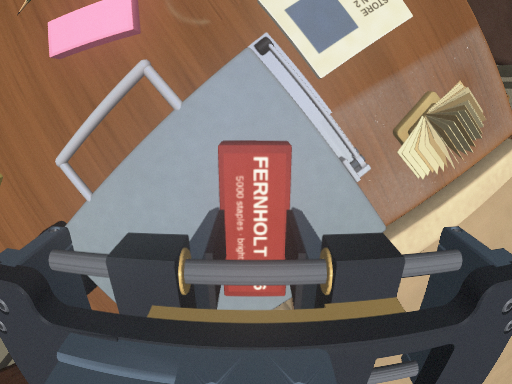

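View pics/s3c.png

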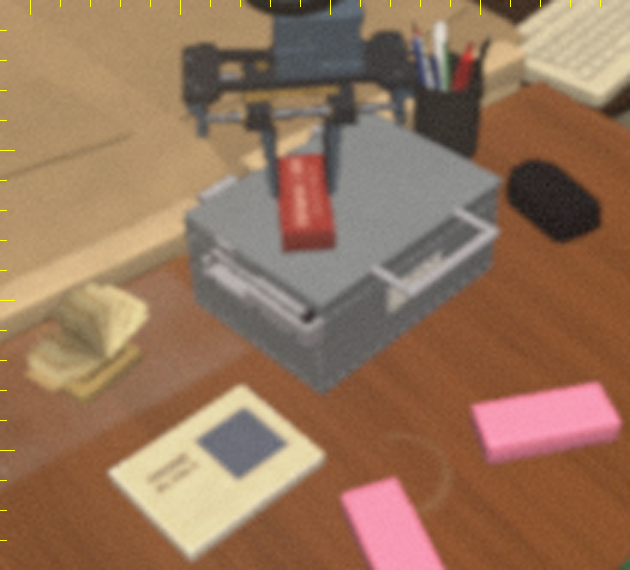

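Call:
servo_tool:
  plan:
    - [[0, 0, 0], [0, 0, 0], 30]
    - [[0, 0, 0], [0, 0, 0], 30]
    - [[0, 0, 0], [0, 0, 0], 30]
    - [[0, 0, 0], [0, 0, 0], 30]
    - [[0, 0, 0], [0, 0, 0], 30]
    - [[0, 0, 0], [0, 0, -4], 30]
    - [[0, 0, 0], [0, 0, -4], 30]
    - [[0, 0, 0], [0, 0, -4], 30]
    - [[0, 0, 0], [0, 0, -4], 30]
    - [[0, 0, 0], [0, 0, -4], 30]
  squeeze: 20

```text
time_s: 6.6
ee_pos: [574.5, 174.8, 132.6]
ee_rot: [180.0, 0.0, 57.4]
force: [0.1, 0.3, 0.1]
gripper_width: 30.1
```

Run:
```python
from h import *
st();snap('wrist','w4');snap('scene','s4');crop('s4',140,100,350,290,3,'s4c');st()
```

```text
t 6.60 pos [574.5 174.8 132.6] rot [180.    0.   57.4] F [0.1 0.3 0.1] w 30.1 q [ 16.  23.  91.  -0.  66. -41.]
t 6.70 pos [574.8 174.9 133. ] rot [179.9  -0.   57.4] F [-0.3 -0.1 -0.2] w 29.9 q [ 16.  23.  91.  -0.  66. -41.]
```

View pics/w4.png

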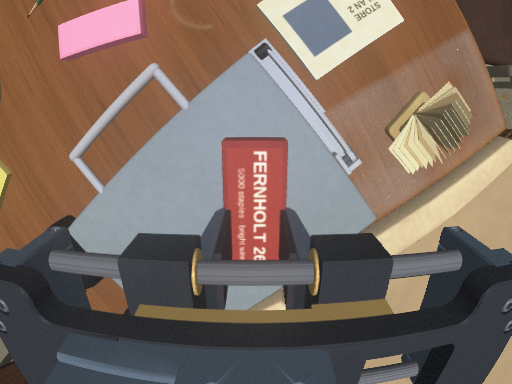

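View pics/s4c.png

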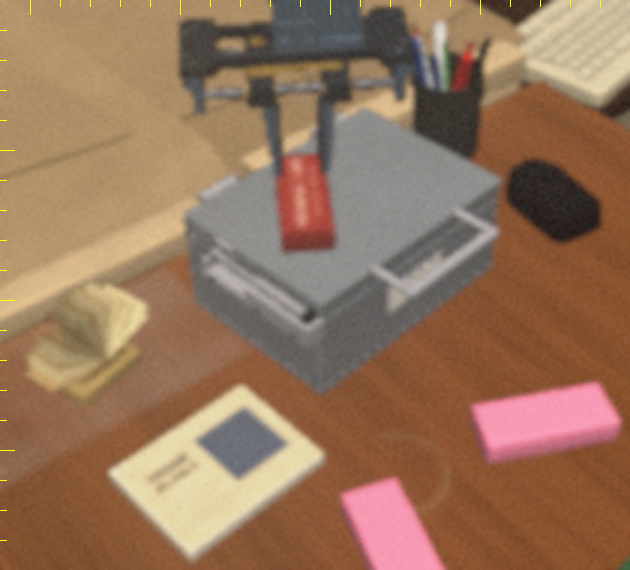

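The carton was not held: the fingers closed past its 45 mm width. I'll check where the fingertips really are against the projection.

Run:
```python
from h import *
for fn,p,w in [('s3',(574.4,174.8,111.2),37.8),('s4',(574.5,174.8,132.6),30)]:
    S=load(fn); im=cv2.imread('pics/%s.png'%fn); a=np.radians(57.4);x=np.array([np.cos(a),np.sin(a),0]);y=np.array([np.sin(a),-np.cos(a),0]);k=5;x0,y0=200,120
    big=cv2.resize(im[120:220,200:300],None,fx=k,fy=k,interpolation=cv2.INTER_CUBIC)
    for sg in (1,-1):
        for dz,col in((0,(0,255,0)),(19,(255,255,0))):
            q=[]
            for dy in(-16,16):
                u=proj(S,np.array(p)+x*sg*w/2+y*dy+[0,0,dz])[0]; q.append(tuple(int(v) for v in (u-[x0,y0]+.5)*k))
            cv2.line(big,q[0],q[1],col,1)
    cv2.imwrite('pics/%sz.png'%fn,big)
a=cv2.imread('pics/s3z.png');b=cv2.imread('pics/s4z.png');cv2.imwrite('pics/z34.png',cv2.resize(np.hstack([a,b]),(800,400)))
```

```text
(no output)
```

View pics/z34.png

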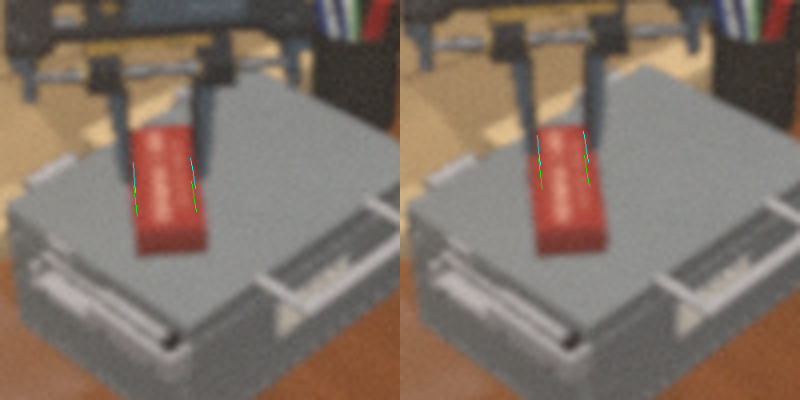

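Run:
```python
from h import *
for fn,pp,yaw,w in [('w1',(545.1,193.55,255.9),58.7,91),('w3',(574.4,174.8,111.2),57.4,37.8),('w4',(574.6,174.8,132.8),57.4,30)]:
    W=load(fn); a=np.radians(yaw);x=np.array([np.cos(a),np.sin(a),0]);y=np.array([np.sin(a),-np.cos(a),0])
    print(fn)
    for dz in(0,10,20,30,40):
        print(dz,[proj(W,np.array(pp)+x*sg*w/2+y*dy+[0,0,dz],True)[0].round(0).tolist() for sg in(-1,1) for dy in(-16,16)])
a=cv2.imread('pics/w1.png')[180:300,150:360];b=cv2.imread('pics/w3.png')[180:300,150:360]
cv2.imwrite('pics/f.png',cv2.resize(np.hstack([a,b]),None,fx=1.9,fy=1.9*2,interpolation=cv2.INTER_CUBIC))
```

```text
w1
0 [[190.0, 198.0], [193.0, 239.0], [319.0, 198.0], [316.0, 239.0]]
10 [[187.0, 202.0], [190.0, 245.0], [322.0, 202.0], [318.0, 245.0]]
20 [[183.0, 207.0], [188.0, 251.0], [325.0, 207.0], [321.0, 252.0]]
30 [[180.0, 213.0], [184.0, 259.0], [329.0, 213.0], [324.0, 259.0]]
40 [[176.0, 219.0], [181.0, 267.0], [333.0, 219.0], [327.0, 267.0]]
w3
0 [[227.0, 198.0], [229.0, 239.0], [281.0, 198.0], [280.0, 239.0]]
10 [[226.0, 202.0], [227.0, 245.0], [283.0, 202.0], [281.0, 245.0]]
20 [[224.0, 208.0], [226.0, 252.0], [284.0, 208.0], [282.0, 252.0]]
30 [[223.0, 213.0], [225.0, 260.0], [286.0, 213.0], [284.0, 260.0]]
40 [[221.0, 220.0], [223.0, 268.0], [287.0, 220.0], [285.0, 268.0]]
w4
0 [[233.0, 198.0], [234.0, 239.0], [276.0, 198.0], [275.0, 239.0]]
10 [[232.0, 203.0], [233.0, 246.0], [277.0, 203.0], [276.0, 246.0]]
20 [[231.0, 208.0], [232.0, 253.0], [278.0, 208.0], [277.0, 253.0]]
30 [[229.0, 214.0], [231.0, 260.0], [279.0, 214.0], [278.0, 260.0]]
40 [[228.0, 220.0], [230.0, 268.0], [281.0, 220.0], [279.0, 268.0]]
```

View pics/f.png

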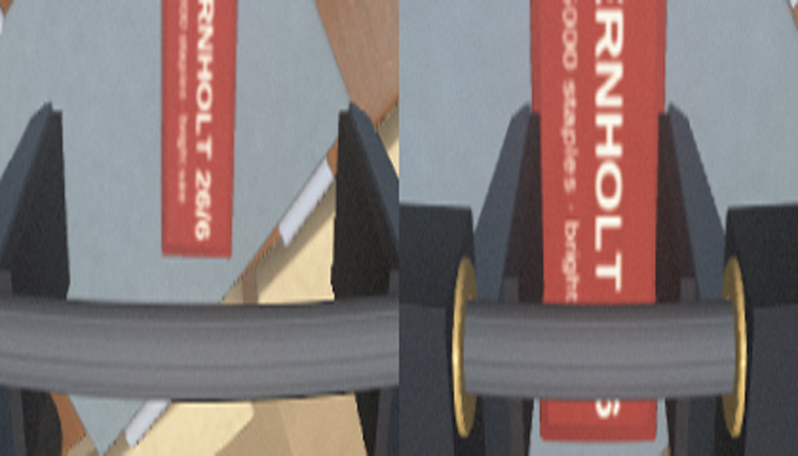

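Both views show the real fingertips about 20 mm above the reported TCP, so the fingers closed just over the carton's top. The carton has not moved. I'll use a tip offset of +20 mm, reopen and go 20 mm lower while watching the force.

Call:
servo_tool:
  plan:
    - [[0, 0, 0], [0, 0, -5], 85]
    - [[0, 0, 0], [0, 0, 0], 85]
    - [[0, 0, 0], [0, 0, 0], 85]
    - [[0, 0, 0], [0, 0, 0], 85]
    - [[0, 0, 0], [0, 0, 10], 85]
    - [[0, 0, 0], [0, 0, 12], 85]
    - [[0, 0, 0], [0, 0, 12], 85]
    - [[0, 0, 0], [0, 0, 6], 85]
    - [[0, 0, 0], [0, 0, 3], 85]
    - [[0, 0, 0], [0, 0, 0], 85]

```text
time_s: 7.95
ee_pos: [573.6, 174.5, 90.5]
ee_rot: [-179.9, 0.2, 57.4]
force: [-0.0, -0.0, -0.2]
gripper_width: 85.2
```

Run:
```python
from h import *
st();snap('wrist','w5')
```

```text
t 7.95 pos [573.6 174.5  90.5] rot [-179.9    0.2   57.4] F [-0.  -0.  -0.2] w 85.2 q [ 16.  25.  94.  -0.  61. -41.]
```

View pics/w5.png

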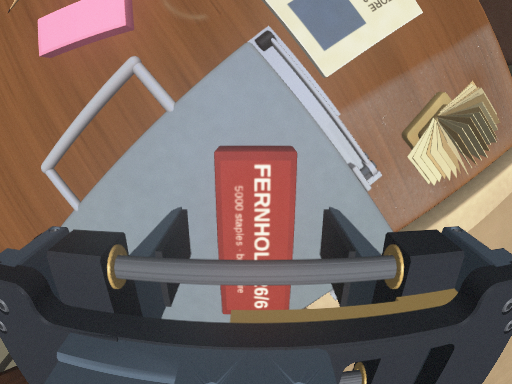

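Call:
servo_tool:
  plan:
    - [[0, 0, 0], [0, 0, 0], 30]
    - [[0, 0, 0], [0, 0, 0], 30]
    - [[0, 0, 0], [0, 0, 0], 30]
    - [[0, 0, 0], [0, 0, 0], 30]
    - [[0, 0, 0], [0, 0, 0], 30]
    - [[0, 0, 0], [0, 0, 0], 30]
    - [[0, 0, 0], [0, 0, -5], 30]
    - [[0, 0, 0], [0, 0, -10], 30]
    - [[0, 0, 0], [0, 0, -15], 30]
    - [[0, 0, 0], [0, 0, -15], 30]
  squeeze: 20

```text
time_s: 9.25
ee_pos: [574.1, 174.6, 139.0]
ee_rot: [-180.0, 0.1, 57.4]
force: [0.3, 0.8, -0.3]
gripper_width: 44.7
```

Run:
```python
from h import *
st();snap('wrist','w6');crop('w6',180,120,340,310,3,'w6c')
plan([((400,-42,150),0,6,30),((400,-42,60),0,4,30)])
```

```text
t 9.25 pos [574.1 174.6 139. ] rot [-1.80e+02  1.00e-01  5.74e+01] F [ 0.3  0.8 -0.3] w 44.7 q [ 16.  23.  91.  -0.  67. -41.]
[[[0.0, -0.0, 9.6], [-46.2, -5.1, -1.5], 30],
[[0.0, -0.0, 9.6], [-46.4, 2.6, -1.5], 30],
[[0.0, -0.0, 9.6], [-45.4, 10.3, -1.5], 30],
[[0.0, -0.0, 9.6], [-43.0, 17.7, -1.5], 30],
[[0.0, -0.0, 9.6], [-39.5, 24.6, -1.4], 30],
[[0.0, -0.0, 9.6], [-34.8, 30.8, -1.4], 30],
[[0.0, 0.0, 0.0], [0.0, -0.0, 22.5], 30],
[[0.0, 0.0, 0.0], [0.0, -0.0, 22.5], 30],
[[0.0, 0.0, 0.0], [0.0, -0.0, 22.5], 30],
[[0.0, 0.0, 0.0], [0.0, -0.0, 22.5], 30]]
10
```

View pics/w6c.png

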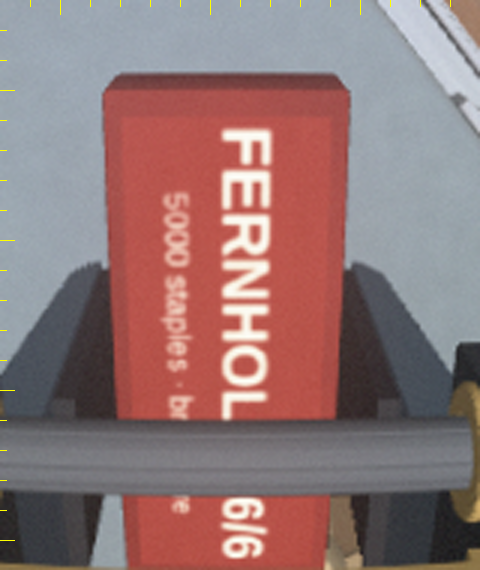

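The carton is held (width 44.7) and lifted. Next I'll carry it to the bare desk around (400, -42).

Call:
servo_tool:
  plan:
    - [[0, 0, 9.6], [-46, -5, 0], 30]
    - [[0, 0, 9.6], [-46, 3, 0], 30]
    - [[0, 0, 9.6], [-45, 10, 0], 30]
    - [[0, 0, 9.6], [-43, 18, 0], 30]
    - [[0, 0, 9.6], [-39, 25, 0], 30]
    - [[0, 0, 9.4], [-30, 27, 10], 30]
    - [[0, 0, 0], [0, 0, 20], 30]
    - [[0, 0, 0], [0, 0, 25], 30]
    - [[0, 0, 0], [0, 0, 25], 30]
    - [[0, 0, 0], [0, 0, 15], 30]

```text
time_s: 10.55
ee_pos: [404.7, -41.3, 51.0]
ee_rot: [180.0, -1.4, -2.0]
force: [0.6, 0.4, 0.4]
gripper_width: 44.9
```

Run:
```python
from h import *
st();snap('wrist','w7');snap('top','t7')
plan([((400,-42,-13),0,5,30)])
```

```text
t 10.55 pos [404.7 -41.3  51. ] rot [180.   -1.4  -2. ] F [0.6 0.4 0.4] w 44.9 q [ -8.  11. 123.   0.  44.  -6.]
[[[0.0, -0.2, -0.4], [-1.1, 0.2, 12.7], 30],
[[0.0, -0.2, -0.4], [-1.0, 0.2, 12.7], 30],
[[0.0, -0.2, -0.4], [-1.0, 0.2, 12.7], 30],
[[0.0, -0.2, -0.4], [-0.9, 0.2, 12.7], 30],
[[0.0, -0.2, -0.4], [-0.8, 0.2, 12.7], 30]]
5
```

View pics/w7.png

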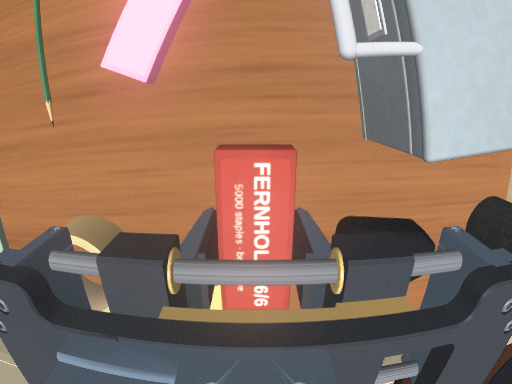

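View pics/t7.png

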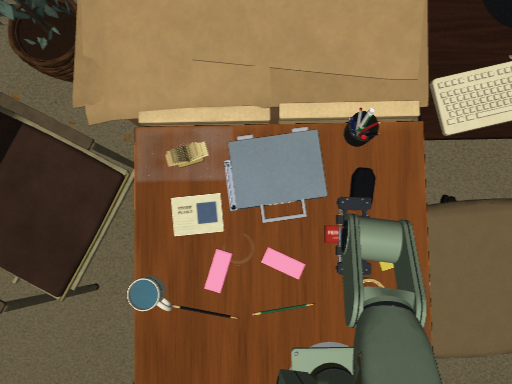

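Call:
servo_tool:
  plan:
    - [[0, -0.4, -0.4], [-1, 0, 15], 30]
    - [[0, -0.4, -0.4], [-1, 0, 15], 30]
    - [[0, -0.4, -0.4], [-1, 0, 12], 30]
    - [[0, -0.2, -0.4], [-1, 0, 10], 30]
    - [[0, 0, -0.4], [0, 0, 6], 30]
    - [[0, 0, 0], [0, 0, 3], 30]
    - [[0, 0, 0], [0, 0, 1], 30]
    - [[0, 0, 0], [0, 0, 0], 30]
    - [[0, 0, 0], [0, 0, 0], 30]
    - [[0, 0, 0], [0, 0, 0], 30]

```text
time_s: 11.9
ee_pos: [403.0, -41.4, -13.3]
ee_rot: [179.9, -0.0, 0.2]
force: [-0.2, -0.2, -0.1]
gripper_width: 44.7
```

Run:
```python
from h import *
st()
```

```text
t 11.90 pos [403.  -41.4 -13.3] rot [179.9  -0.    0.2] F [-0.2 -0.2 -0.1] w 44.7 q [ -7.  18. 127.  -0.  35.  -8.]
```

Down to contact, then release and lift in the same call.

Call:
servo_tool:
  plan:
    - [[0, 0, 0], [0, 0, 2], 30]
    - [[0, 0, 0], [0, 0, 1.5], 30]
    - [[0, 0, 0], [0, 0, 0], 30]
    - [[0, 0, 0], [0, 0, 0], 70]
    - [[0, 0, 0], [0, 0, 0], 80]
    - [[0, 0, 0], [0, 0, 0], 80]
    - [[0, 0, 0], [0, 0, -10], 80]
    - [[0, 0, 0], [0, 0, -35], 80]
    - [[0, 0, 0], [0, 0, -50], 80]
    - [[0, 0, 0], [0, 0, -55], 80]

```text
time_s: 13.15
ee_pos: [400.1, -40.8, 136.1]
ee_rot: [180.0, 0.5, 0.2]
force: [1.4, -0.7, -0.1]
gripper_width: 80.1
```

Run:
```python
from h import *
st();snap('wrist','w8')
# handle
b=np.array([571.6,133]);a=np.radians(7.0);h=b+np.array([np.cos(a),np.sin(a)])*-127;print(h)
plan([((h[0],h[1],190),7,7,80)])
```

```text
t 13.15 pos [400.1 -40.8 136.1] rot [180.    0.5   0.2] F [ 1.4 -0.7 -0.1] w 80.1 q [ -7.   6. 115.  -0.  60.  -8.]
[445.54663874 117.52259339]
[[[0.0, -0.1, -1.0], [5.9, -22.7, -6.7], 80],
[[0.0, -0.1, -1.0], [6.3, -22.6, -6.7], 80],
[[0.0, -0.1, -1.0], [6.6, -22.5, -6.7], 80],
[[0.0, -0.1, -1.0], [7.0, -22.4, -6.7], 80],
[[0.0, -0.1, -1.0], [7.4, -22.2, -6.7], 80],
[[0.0, -0.1, -1.0], [7.8, -22.1, -6.7], 80],
[[0.0, -0.1, -1.0], [8.1, -22.0, -6.7], 80]]
7
```

View pics/w8.png

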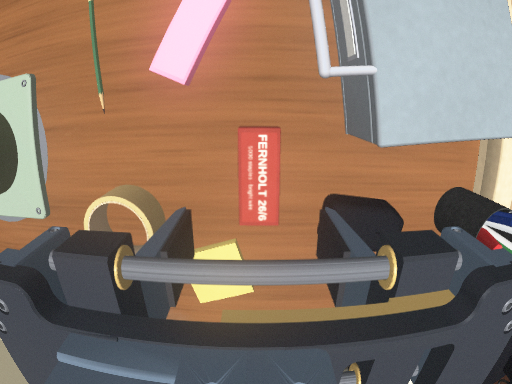

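The carton lies flat on the desk with nothing touching it (wrist view 238–280, 127–224). Next is the handle: I'll pre-open to 30 mm so the inner finger clears the lid edge.

Call:
servo_tool:
  plan:
    - [[0, 0, -1], [8, -32, 0], 30]
    - [[0, 0, -1], [8.5, -32, 0], 30]
    - [[0, 0, -1], [9, -31, 0], 30]
    - [[0, 0, -1], [10, -31, 0], 30]
    - [[0, 0, -1], [10.5, -25, 0], 30]
    - [[0, 0, -1], [0, 0, 0], 30]
    - [[0, 0, -0.7], [0, 0, 0], 30]
    - [[0, 0, 0], [0, 0, 0], 30]
    - [[0, 0, 0], [0, 0, 0], 30]
    - [[0, 0, 0], [0, 0, 0], 30]

```text
time_s: 14.45
ee_pos: [447.4, 112.8, 149.5]
ee_rot: [179.7, -1.0, 6.9]
force: [-0.0, 0.7, -0.4]
gripper_width: 29.9
```

Run:
```python
from h import *
st();snap('wrist','w9');snap('scene','s9');crop('s9',140,100,350,290,3,'s9c')
plan([((445.6,117.5,110),7,2,30)])
```

```text
t 14.45 pos [447.4 112.8 149.5] rot [179.7  -1.    6.9] F [-0.   0.7 -0.4] w 29.9 q [ 13.   9. 108.  -0.  62.   6.]
[[[0.2, -0.5, -0.1], [-1.0, -2.5, 19.7], 30],
[[0.2, -0.5, -0.1], [-0.9, -2.4, 19.7], 30]]
2
```

View pics/w9.png

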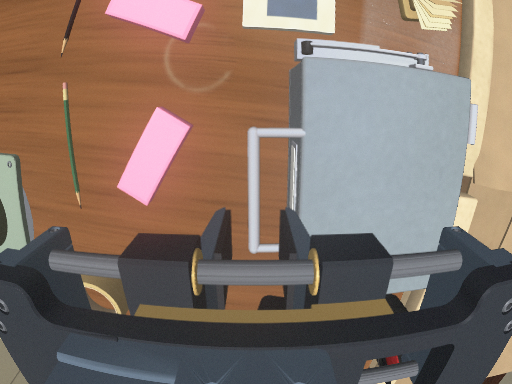

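View pics/s9c.png

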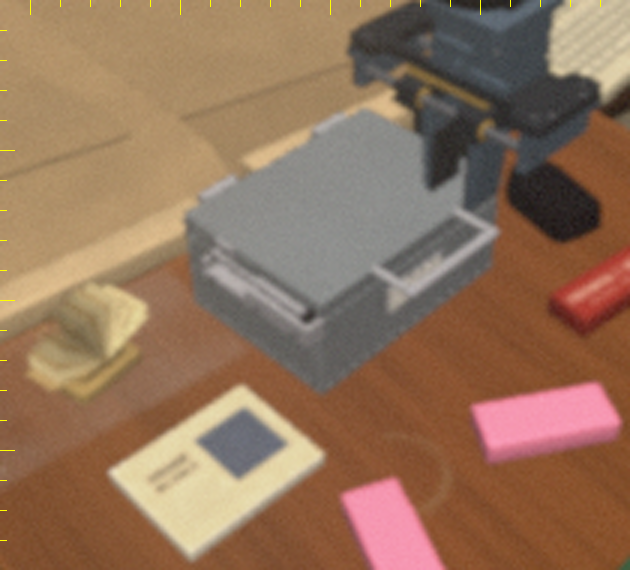

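Run:
```python
from h import *
W=load('w9')
for uv in [(253.5,132),(253.5,190),(253.5,248)]: print(onz(W,uv,104,True).round(1))
b=np.array([571.6,133]);a=np.radians(7.0)
for y in(52,0,-52): print(proj(W,[b[0]-127*np.cos(a)-y*np.sin(a),b[1]-127*np.sin(a)+y*np.cos(a),104],True))
```

```text
[439.9 169.3 104. ]
[445.7 120.5 104. ]
[452.3  65.4 104. ]
[[252.66811124 132.06621685]]
[[252.86749404 193.28292453]]
[[253.0948055  247.50529179]]
```

Call:
servo_tool:
  plan:
    - [[0.2, -0.5, 0], [-1, -2.5, 8], 30]
    - [[0.2, -0.5, 0], [-1, -2.5, 8], 30]
    - [[0, 0, 0], [0, 0, 15], 30]
    - [[0, 0, 0], [0, 0, 20], 30]
    - [[0, 0, 0], [0, 0, 15], 30]
    - [[0, 0, 0], [0, 0, 10], 30]
    - [[0, 0, 0], [0, 0, 4], 30]
    - [[0, 0, 0], [0, 0, 0], 30]
    - [[0, 0, 0], [0, 0, 0], 30]
    - [[0, 0, 0], [0, 0, 0], 30]

```text
time_s: 15.8
ee_pos: [445.0, 118.8, 64.7]
ee_rot: [-179.8, 0.1, 6.9]
force: [-0.1, 0.0, 0.2]
gripper_width: 30.3
```

Run:
```python
from h import *
st();snap('wrist','w10')
plan([((445.6,117.5,66),7,1,30)])
```

```text
t 15.80 pos [445.  118.8  64.7] rot [-1.798e+02  1.000e-01  6.900e+00] F [-0.1  0.   0.2] w 30.3 q [ 13.  15. 114.   0.  51.   6.]
[[[-0.2, 0.1, -0.1], [0.4, 1.4, -1.2], 30]]
1
```

View pics/w10.png

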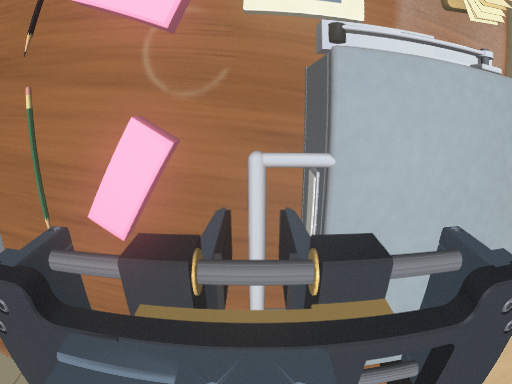

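Run:
```python
import numpy as np
th=np.r_[0,.05,.13,.22,.32,.42,.52]
for a,b in zip(th,th[1:]): print([round(212*(np.cos(a)-np.cos(b)),1),0,round(-212*(np.sin(b)-np.sin(a)),1)])
```

```text
[np.float64(0.3), 0, np.float64(-10.6)]
[np.float64(1.5), 0, np.float64(-16.9)]
[np.float64(3.3), 0, np.float64(-18.8)]
[np.float64(5.7), 0, np.float64(-20.4)]
[np.float64(7.7), 0, np.float64(-19.8)]
[np.float64(9.6), 0, np.float64(-18.9)]
```

Call:
servo_tool:
  plan:
    - [[0, 0, 0], [0.5, 1, 0], 0]
    - [[0, 0, 0], [0, 0, 0], 0]
    - [[0, 0, 0], [0, 0, 0], 0]
    - [[0, 0, 0], [0, 0, 0], 0]
    - [[0, 0, 0], [0, 0, 0], 0]
    - [[0, 0, 0], [0, 0, 0], 0]
    - [[0, 0, 0], [0, 0, -5], 0]
    - [[0, 0, 0], [0.5, 0, -10], 0]
    - [[0, 0, 0], [1.5, 0, -15], 0]
    - [[0, 0, 0], [3, 0, -15], 0]
  squeeze: 15

```text
time_s: 17.1
ee_pos: [451.2, 118.5, 111.9]
ee_rot: [-179.8, 0.1, 6.9]
force: [1.4, -0.3, -2.4]
gripper_width: 9.6
```

```bash
cat >> h.py <<'E'
BIN=np.array([571.6,133.]);BA=np.radians(7.0)
def b2w(x,y,z): return np.array([BIN[0]+x*np.cos(BA)-y*np.sin(BA),BIN[1]+x*np.sin(BA)+y*np.cos(BA),z])
def w2b(p): d=np.array(p[:2])-BIN; return np.array([d[0]*np.cos(BA)+d[1]*np.sin(BA),-d[0]*np.sin(BA)+d[1]*np.cos(BA),p[2]])
E
python3 - <<'E'
from h import *
s=st();print(w2b(s['ee_pos']));p=w2b(s['ee_pos']);print('theta',np.arctan2(p[2]-66.,85-p[0]),'r',np.hypot(p[2]-65,85-p[0]))
E
```

```text
t 17.10 pos [451.2 118.5 111.9] rot [-1.798e+02  1.000e-01  6.900e+00] F [ 1.4 -0.3 -2.4] w 9.6 q [ 13.  13. 110.   0.  58.   6.]
[-121.30909032    0.29432468  111.90590589]
theta 0.21894348867636756 r 211.57411173470953
```

The handle is gripped (width 9.6) and the lid is rising. Continuing the arc.

```bash
cat >> h.py <<'E'
def arc(t0,t1,n,cl=0):
    th=np.linspace(t0,t1,n+1)
    print([[[0,0,0],[round(212*(np.cos(a)-np.cos(b)),1),0,round(-212*(np.sin(b)-np.sin(a)),1)],cl] for a,b in zip(th,th[1:])])
E
python3 -c "
from h import *
arc(.22,1.02,10)"
```

```text
[[[0, 0, 0], [np.float64(4.4), 0, np.float64(-16.4)], 0], [[0, 0, 0], [np.float64(5.7), 0, np.float64(-16.0)], 0], [[0, 0, 0], [np.float64(6.9), 0, np.float64(-15.5)], 0], [[0, 0, 0], [np.float64(8.1), 0, np.float64(-14.9)], 0], [[0, 0, 0], [np.float64(9.3), 0, np.float64(-14.2)], 0], [[0, 0, 0], [np.float64(10.4), 0, np.float64(-13.4)], 0], [[0, 0, 0], [np.float64(11.4), 0, np.float64(-12.5)], 0], [[0, 0, 0], [np.float64(12.4), 0, np.float64(-11.6)], 0], [[0, 0, 0], [np.float64(13.3), 0, np.float64(-10.5)], 0], [[0, 0, 0], [np.float64(14.1), 0, np.float64(-9.4)], 0]]
```

Call:
servo_tool:
  plan:
    - [[0, 0, 0], [4.5, 0, -16], 0]
    - [[0, 0, 0], [5.7, 0, -16], 0]
    - [[0, 0, 0], [7, 0, -15.5], 0]
    - [[0, 0, 0], [8, 0, -15], 0]
    - [[0, 0, 0], [9.3, 0, -14], 0]
    - [[0, 0, 0], [10.4, 0, -13.4], 0]
    - [[0, 0, 0], [11.4, 0, -12.5], 0]
    - [[0, 0, 0], [12.4, 0, -11.5], 0]
    - [[0, 0, 0], [13.3, 0, -10.5], 0]
    - [[0, 0, 0], [14, 0, -9.4], 0]

```text
time_s: 18.35
ee_pos: [549.5, 130.7, 252.6]
ee_rot: [-179.7, -0.2, 6.9]
force: [3.1, 1.6, -7.4]
gripper_width: 9.7
```

Run:
```python
from h import *
s=st();p=w2b(s['ee_pos']);t=np.arctan2(p[2]-65.,85-p[0]);print(p,'theta',t,'r',np.hypot(p[2]-65,85-p[0]))
arc(t,1.40,6)
snap('scene','s11');snap('top','t11')
```

```text
t 18.35 pos [549.5 130.7 252.6] rot [-179.7   -0.2    6.9] F [ 3.1  1.6 -7.4] w 9.7 q [12. 15. 85.  0. 80.  5.]
[-22.17652975   0.42453033 252.64133461] theta 1.051839416430463 r 216.09275550751806
[[[0, 0, 0], [np.float64(10.9), 0, np.float64(-5.8)], 0], [[0, 0, 0], [np.float64(11.2), 0, np.float64(-5.1)], 0], [[0, 0, 0], [np.float64(11.5), 0, np.float64(-4.5)], 0], [[0, 0, 0], [np.float64(11.7), 0, np.float64(-3.8)], 0], [[0, 0, 0], [np.float64(11.9), 0, np.float64(-3.1)], 0], [[0, 0, 0], [np.float64(12.1), 0, np.float64(-2.4)], 0]]
```

View pics/s11.png

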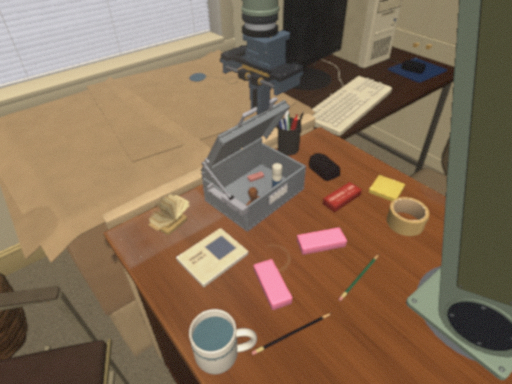

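Call:
servo_tool:
  plan:
    - [[0, 0, 0], [10.5, 0, -4.5], 0]
    - [[0, 0, 0], [11, 0, -4.5], 0]
    - [[0, 0, 0], [11.3, 0, -4], 0]
    - [[0, 0, 0], [11.5, 0, -3.5], 0]
    - [[0, 0, 0], [11.5, 0, -3], 0]
    - [[0, 0, 0], [11.5, 0, -2], 0]
    - [[0, 0, 0], [11.5, 0, -1.5], 0]
    - [[0, 0, 0], [11, 0, -0.5], 0]
    - [[0, 0, 0], [0, 0, 0], 0]
    - [[0, 0, 0], [0, 0, 0], 0]

```text
time_s: 19.7
ee_pos: [643.8, 142.2, 281.1]
ee_rot: [-179.7, -0.3, 6.9]
force: [-0.2, 1.0, 1.9]
gripper_width: 10.0
```

Run:
```python
from h import *
s=st();p=w2b(s['ee_pos']);t=np.arctan2(p[2]-65.,85-p[0]);print(p,'theta',t,'r',np.hypot(p[2]-65,85-p[0]))
snap('scene','s12');crop('s12',190,80,320,230,4,'s12c')
```

```text
t 19.70 pos [643.8 142.2 281.1] rot [-179.7   -0.3    6.9] F [-0.2  1.   1.9] w 10.0 q [11. 24. 68.  0. 88.  4.]
[ 72.74062136   0.28756731 281.06421243] theta 1.514117582922782 r 216.41172855747843
```

View pics/s12c.png

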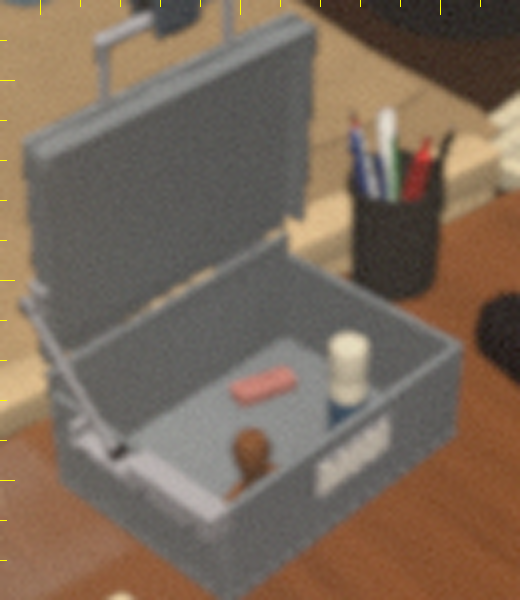

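θ is about 1.5 and the stay has swung down; the foot looks to be at the pocket. Lowering slowly while still gripping.

Call:
servo_tool:
  plan:
    - [[0, 0, 0], [-3, 0, 0], 0]
    - [[0, 0, 0], [-5, 0, 0], 0]
    - [[0, 0, 0], [-5, 0, 0.5], 0]
    - [[0, 0, 0], [-5, 0, 0.5], 0]
    - [[0, 0, 0], [-5, 0, 1], 0]
    - [[0, 0, 0], [-4, 0, 1], 0]
    - [[0, 0, 0], [-3, 0, 0.5], 0]
    - [[0, 0, 0], [0, 0, 0], 0]
    - [[0, 0, 0], [0, 0, 0], 0]
    - [[0, 0, 0], [0, 0, 0], 0]

```text
time_s: 21.0
ee_pos: [611.3, 138.2, 276.6]
ee_rot: [-179.7, -0.3, 6.9]
force: [0.2, 0.7, -0.1]
gripper_width: 9.7
```

Run:
```python
from h import *
s=st();p=w2b(s['ee_pos']);t=np.arctan2(p[2]-65.,85-p[0]);print(p,'theta',t,'r',np.hypot(p[2]-65,85-p[0]))
snap('scene','s13');crop('s13',190,80,320,230,4,'s13c')
```

```text
t 21.00 pos [611.3 138.2 276.6] rot [-179.7   -0.3    6.9] F [ 0.2  0.7 -0.1] w 9.7 q [12. 21. 73.  0. 85.  5.]
[ 39.99087637   0.33724991 276.64167082] theta 1.361251496183381 r 216.37471672605315
```

View pics/s13c.png

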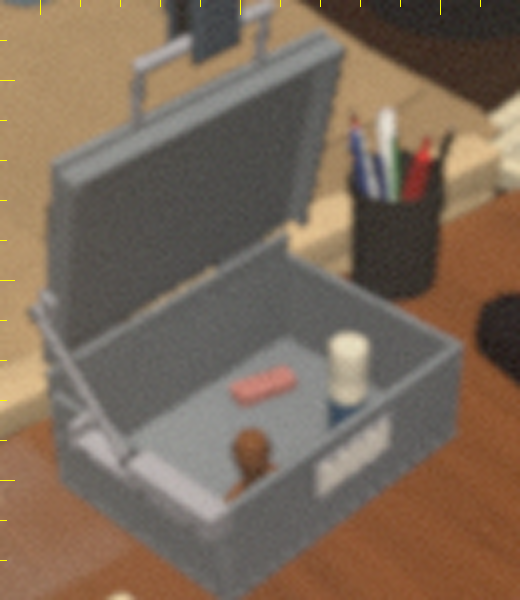

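Call:
servo_tool:
  plan:
    - [[0, 0, 0], [-2, 0, 0.4], 0]
    - [[0, 0, 0], [-2, 0, 0.4], 0]
    - [[0, 0, 0], [-2, 0, 0.4], 0]
    - [[0, 0, 0], [0, 0, 0], 0]
    - [[0, 0, 0], [0, 0, 0], 0]
    - [[0, 0, 0], [0, 0, 0], 0]
    - [[0, 0, 0], [0, 0, 0], 0]
    - [[0, 0, 0], [0, 0, 0], 0]
    - [[0, 0, 0], [0, 0, 0], 0]
    - [[0, 0, 0], [0, 0, 0], 0]

```text
time_s: 22.3
ee_pos: [606.9, 137.6, 275.7]
ee_rot: [-179.7, -0.6, 6.9]
force: [1.3, 0.0, 0.4]
gripper_width: 9.3
```

Run:
```python
from h import *
s=st();p=w2b(s['ee_pos']);t=np.arctan2(p[2]-65.,85-p[0]);print(p,'theta',t,'r',np.hypot(p[2]-65,85-p[0]))
```

```text
t 22.30 pos [606.9 137.6 275.7] rot [-179.7   -0.6    6.9] F [1.3 0.  0.4] w 9.3 q [12. 20. 74.  0. 85.  5.]
[ 35.62969368   0.30687551 275.74100957] theta 1.3406762293172578 r 216.44676079637503
```

There is contact at 1.34 rad with a small resisting force. I'll open slightly, leaving the fingers around the bar as a safety catch, and check that the lid stays.

Call:
servo_tool:
  plan:
    - [[0, 0, 0], [0, 0, 0], 20]
    - [[0, 0, 0], [0, 0, 0], 30]
    - [[0, 0, 0], [0, 0, 0], 30]
    - [[0, 0, 0], [0, 0, 0], 30]
    - [[0, 0, 0], [0, 0, 0], 30]
    - [[0, 0, 0], [0, 0, 0], 30]
    - [[0, 0, 0], [0, 0, 0], 30]
    - [[0, 0, 0], [0, 0, 0], 30]
    - [[0, 0, 0], [0, 0, 0], 30]
    - [[0, 0, 0], [0, 0, 0], 30]

```text
time_s: 23.55
ee_pos: [604.7, 137.0, 275.0]
ee_rot: [-179.7, -0.2, 6.9]
force: [0.2, 0.6, -0.4]
gripper_width: 29.8
```

Run:
```python
from h import *
s=st()
snap('scene','s14');crop('s14',190,80,320,230,4,'s14c');snap('wrist','w14')
```

```text
t 23.55 pos [604.7 137.  275. ] rot [-179.7   -0.2    6.9] F [ 0.2  0.6 -0.4] w 29.8 q [12. 20. 74.  0. 85.  5.]
```

View pics/s14c.png

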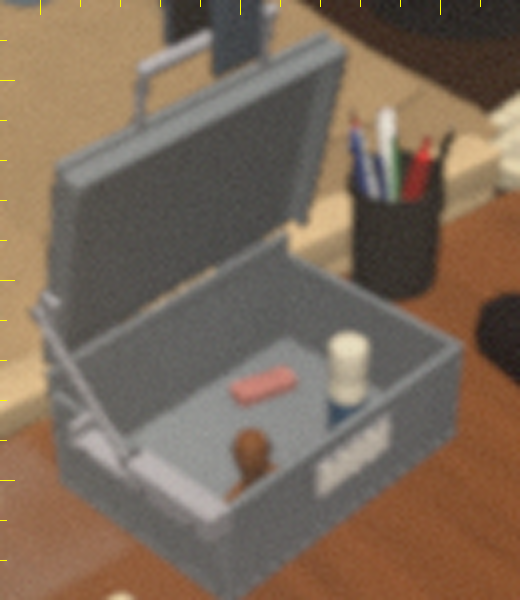

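View pics/w14.png

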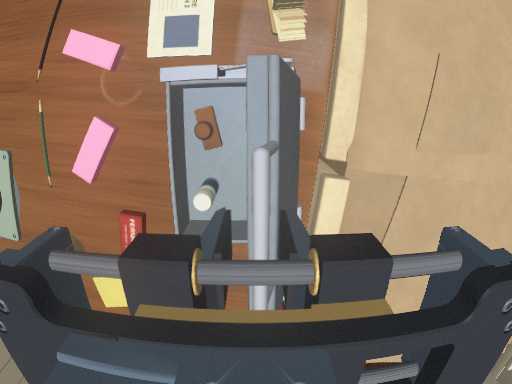

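The lid stays at the same angle with the fingers open and a force near 0, so it is propped. Retreat upward and back.

Run:
```python
from h import *
W=load('w14')
for n,uv,z in [('knob',(204,128),72),('base',(207,128),24),('glue',(205,191),96)]:
    p=onz(W,uv,z,True);print(n,p.round(1),w2b(p).round(1))
```

```text
knob [530.7 177.7  72. ] [-35.1  49.4  72. ]
base [527.7 173.6  24. ] [-38.6  45.7  24. ]
glue [542.9  97.   96. ] [-32.9 -32.2  96. ]
```

Call:
servo_tool:
  plan:
    - [[0, 0, 0], [0, 0, -20], 30]
    - [[0, 0, 0], [0, 0, -30], 30]
    - [[0, 0, 0], [0, 0, -20], 30]
    - [[0, 0, 0], [-25, 0, 0], 30]
    - [[0, 0, 0], [-45, 0, 0], 60]
    - [[0, 0, 0], [-45, 0, 0], 60]
    - [[0, 0, 0], [-35, 0, 0], 60]
    - [[0, 0, 0], [-15, 0, 0], 60]
    - [[0, 0, 0], [0, 0, 0], 60]
    - [[0, 0, 0], [0, 0, 0], 60]

```text
time_s: 24.9
ee_pos: [438.3, 116.5, 346.0]
ee_rot: [-179.7, -0.3, 6.9]
force: [0.7, -0.3, -0.5]
gripper_width: 60.0
```

Run:
```python
from h import *
s=st();snap('wrist','w15');snap('scene','s15')
crop('s15',190,80,320,230,4,'s15c')
```

```text
t 24.90 pos [438.3 116.5 346. ] rot [-179.7   -0.3    6.9] F [ 0.7 -0.3 -0.5] w 60.0 q [13.  3. 87.  0. 90.  6.]
```

View pics/w15.png

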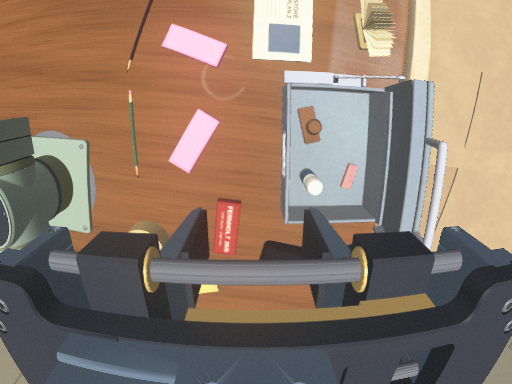

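View pics/s15c.png

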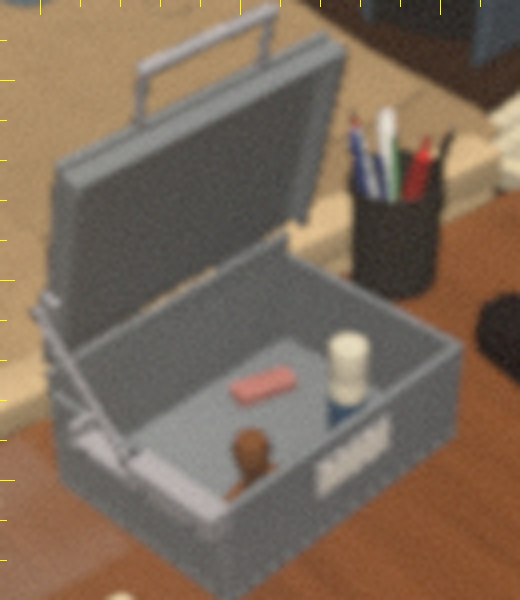

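The lid stands propped by itself with the arm away. The stamp's knob is at about (314,127) in the wrist view and the glue stick at (312,183). Measuring the stamp next.

Run:
```python
from h import *
for f,(a,b,c,d) in dict(w14=(165,90,235,220),w15=(280,85,350,215)).items(): crop(f,a,b,c,d,4,f+'z')
a=cv2.imread('pics/w14z.png');b=cv2.imread('pics/w15z.png');cv2.imwrite('pics/z1415.png',np.hstack([a,b]))
```

```text
(no output)
```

View pics/z1415.png

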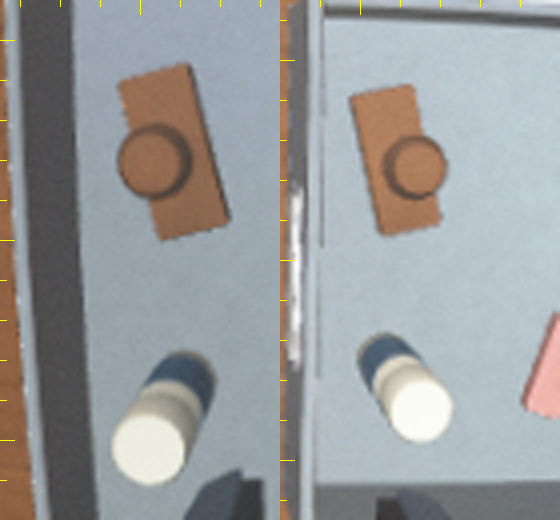

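Run:
```python
from h import *
A=load('w14');B=load('w15')
fa=lambda u,v:np.array([(u+.5)/4-.5+165,(v+.5)/4-.5+90]); fb=lambda u,v:np.array([(u-280+.5)/4-.5+280,(v+.5)/4-.5+85])
obs=[((-14,32),fa(118,83),fb(350,97)),((14,32),fa(188,65),fb(411,85)),((14,-32),fa(228,221),fb(442,220)),((-14,-32),fa(160,240),fb(383,236))]
def f(v):
    c,s=np.cos(v[2]),np.sin(v[2]);r=[]
    for l,a,b in obs:
        P=[v[0]+c*l[0]-s*l[1],v[1]+s*l[0]+c*l[1],v[3]]
        r+=list(proj(A,P,1)[0]-a)+list(proj(B,P,1)[0]-b)
    return r
q=least_squares(f,[529,175,.3,24]);print('stamp base',q.x[:2].round(1),np.degrees(q.x[2]).round(1),'ztop',q.x[3].round(1),np.round(q.fun,1),w2b(q.x[[0,1,3]]).round(1))
for n,a,b in[('knob',fa(152,163),fb(417,167)),('glue',fa(150,450),fb(420,407))]:
    p,e=tri([(A,a,1),(B,b,1)]);print(n,p.round(1),w2b(p).round(1),np.round(e,1).tolist())
```

```text
stamp base [528.6 173.9] 20.9 ztop 19.4 [-0.1 -0.3 -0.  -0.  -0.2 -0.8 -0.  -0.4  0.6  0.4 -0.2  0.7  0.3  0.2
 -0.4  0.2] [-37.7  45.8  19.4]
knob [528.3 174.1  67. ] [-38.   46.1  67. ] [[-0.0, -0.2], [0.0, 0.2]]
glue [539.5  80.9  93.4] [-38.2 -47.8  93.4] [[-0.1, -0.7], [0.1, 0.6]]
```

Run:
```python
from h import *
st();plan([((528.5,174,190),97,10,60)])
```

```text
t 25.00 pos [438.3 116.5 345.7] rot [-179.7   -0.3    6.9] F [-0.2  0.1 -0.4] w 59.9 q [13.  3. 87.  0. 90.  6.]
[[[0.0, -0.0, -9.0], [9.6, -4.5, 15.6], 60],
[[0.0, -0.0, -9.0], [10.2, -3.0, 15.6], 60],
[[0.0, -0.0, -9.0], [10.5, -1.4, 15.6], 60],
[[0.0, -0.0, -9.0], [10.6, 0.3, 15.6], 60],
[[0.0, -0.0, -9.0], [10.5, 2.0, 15.6], 60],
[[0.0, -0.0, -9.0], [10.0, 3.6, 15.6], 60],
[[0.0, -0.0, -9.0], [9.4, 5.1, 15.6], 60],
[[0.0, -0.0, -9.0], [8.5, 6.5, 15.6], 60],
[[0.0, -0.0, -9.0], [7.3, 7.8, 15.6], 60],
[[0.0, -0.0, -9.0], [6.0, 8.8, 15.6], 60]]
10
```

Call:
servo_tool:
  plan:
    - [[0, 0, -9], [9.6, -4.5, 15], 60]
    - [[0, 0, -9], [10, -3, 15], 60]
    - [[0, 0, -9], [10.5, -1.4, 15], 60]
    - [[0, 0, -9], [10.5, 0.3, 15], 60]
    - [[0, 0, -9], [10.5, 2, 15], 60]
    - [[0, 0, -9], [10, 3.6, 15], 60]
    - [[0, 0, -9], [9.4, 5, 15], 60]
    - [[0, 0, -9], [8.5, 6.5, 15], 60]
    - [[0, 0, -9], [7, 8, 15], 60]
    - [[0, 0, -9], [6, 9, 15], 60]

```text
time_s: 26.25
ee_pos: [539.8, 178.6, 186.7]
ee_rot: [179.9, -0.2, 99.8]
force: [0.3, -0.4, -0.5]
gripper_width: 60.5
```

Run:
```python
from h import *
st();snap('wrist','w16');plan([((528.5,174,140),97,3,60)])
```

```text
t 26.25 pos [539.8 178.6 186.7] rot [179.9  -0.2  99.8] F [ 0.3 -0.4 -0.5] w 60.5 q [ 17.  18.  91.   0.  71. -83.]
[[[-0.0, -0.1, 1.0], [-1.0, -4.0, 14.8], 60],
[[-0.0, -0.1, 1.0], [-1.1, -4.0, 14.8], 60],
[[-0.0, -0.1, 1.0], [-1.1, -4.0, 14.8], 60]]
3
```

View pics/w16.png

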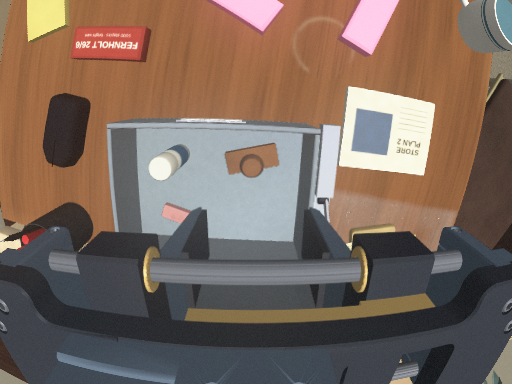

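Run:
```python
from h import *
W=load('w16');A=load('w14');B=load('w15')
crop('w16',215,130,345,190,5,'w16z')
for z in(67,75):print(z,proj(W,[528.4,174,z],1))
fa=lambda u,v:np.array([(u+.5)/4-.5+165,(v+.5)/4-.5+90]); fb=lambda u,v:np.array([(u-280+.5)/4-.5+280,(v+.5)/4-.5+85])
print(tri([(A,fa(152,163),1),(B,fb(417,167),1),(W,np.array([251.3,166.3]),1)]))
```

```text
67 [[251.20652656 166.31852525]]
75 [[251.14627578 167.9112141 ]]
(array([528.30427523, 174.0961131 ,  67.09028612]), [array([-0.01041975, -0.21179386]), array([0.02740172, 0.18505343]), array([ 0.00794078, -0.0343008 ])])
```

View pics/w16z.png

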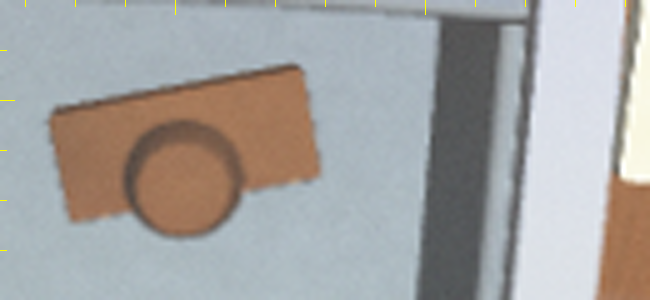

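Call:
servo_tool:
  plan:
    - [[0, 0, 1], [-1, -4, 15], 60]
    - [[0, 0, 1], [-1, -4, 15], 60]
    - [[0, 0, 0.8], [-1, -4, 15], 60]
    - [[0, 0, 0], [0, 0, 20], 60]
    - [[0, 0, 0], [0, 0, 20], 60]
    - [[0, 0, 0], [0, 0, 20], 60]
    - [[0, 0, 0], [0, 0, 15], 60]
    - [[0, 0, 0], [0, 0, 5], 60]
    - [[0, 0, 0], [0, 0, 0], 60]
    - [[0, 0, 0], [0, 0, 0], 60]

```text
time_s: 27.55
ee_pos: [533.1, 174.9, 53.3]
ee_rot: [-179.8, -0.2, 96.0]
force: [-0.3, -0.7, -0.1]
gripper_width: 60.1
```

Run:
```python
from h import *
st();snap('wrist','w17');plan([((528.4,174,18),97,3,60)])
```

```text
t 27.55 pos [533.1 174.9  53.3] rot [-179.8   -0.2   96. ] F [-0.3 -0.7 -0.1] w 60.1 q [ 17.  24. 102.   0.  54. -79.]
[[[-0.1, -0.1, -0.3], [-0.2, -1.6, 11.8], 60],
[[-0.1, -0.1, -0.3], [-0.2, -1.6, 11.8], 60],
[[-0.1, -0.1, -0.3], [-0.1, -1.6, 11.8], 60]]
3
```

View pics/w17.png

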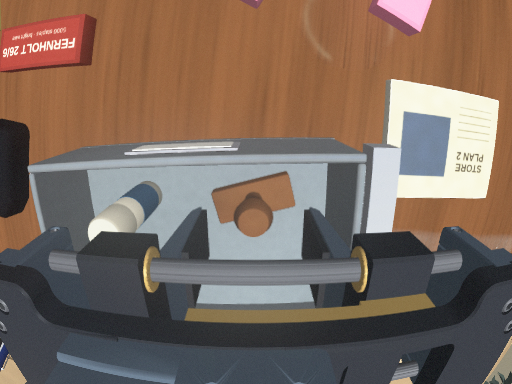

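Call:
servo_tool:
  plan:
    - [[0, 0, -0.3], [0, -1.6, 10], 60]
    - [[0, 0, -0.3], [0, -1.6, 10], 60]
    - [[0, 0, -0.3], [0, -1.6, 10], 60]
    - [[0, 0, 0], [0, 0, 4], 60]
    - [[0, 0, 0], [0, 0, 0], 60]
    - [[0, 0, 0], [0, 0, 0], 20]
    - [[0, 0, 0], [0, 0, 0], 20]
    - [[0, 0, 0], [0, 0, 0], 20]
    - [[0, 0, 0], [0, 0, 0], 20]
    - [[0, 0, 0], [0, 0, 0], 20]
  squeeze: 20

```text
time_s: 28.85
ee_pos: [528.5, 174.7, 18.0]
ee_rot: [-180.0, -0.2, 97.0]
force: [-0.4, -0.6, -0.9]
gripper_width: 24.6
```

Run:
```python
from h import *
st();snap('wrist','w18')
```

```text
t 28.85 pos [528.5 174.7  18. ] rot [-180.    -0.2   97. ] F [-0.4 -0.6 -0.9] w 24.6 q [ 17.  26. 105.   0.  49. -80.]
```

View pics/w18.png

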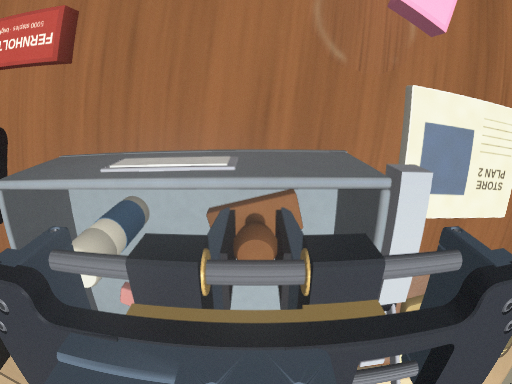

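Call:
servo_tool:
  plan:
    - [[0, 0, 0], [0, 0, 0], 10]
    - [[0, 0, 0], [0, 0, 0], 10]
    - [[0, 0, 0], [0, 0, 0], 10]
    - [[0, 0, 0], [0, 0, 0], 10]
    - [[0, 0, 0], [0, 0, -5], 10]
    - [[0, 0, 0], [0, 0, -15], 10]
    - [[0, 0, 0], [0, 0, -15], 10]
    - [[0, 0, 0], [0, 0, -15], 10]
    - [[0, 0, 0], [0, 0, 0], 10]
    - [[0, 0, 0], [0, 0, 0], 10]

```text
time_s: 30.15
ee_pos: [529.2, 174.7, 72.9]
ee_rot: [179.9, -0.2, 97.0]
force: [0.1, -0.3, -1.7]
gripper_width: 24.9
```

Run:
```python
from h import *
st();snap('wrist','w19');snap('scene','s19');crop('s19',190,80,320,230,4,'s19c')
```

```text
t 30.15 pos [529.2 174.7  72.9] rot [179.9  -0.2  97. ] F [ 0.1 -0.3 -1.7] w 24.9 q [ 17.  22. 102.   0.  56. -80.]
```

View pics/w19.png

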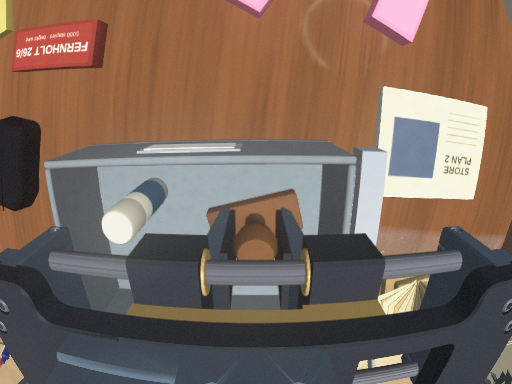

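View pics/s19c.png

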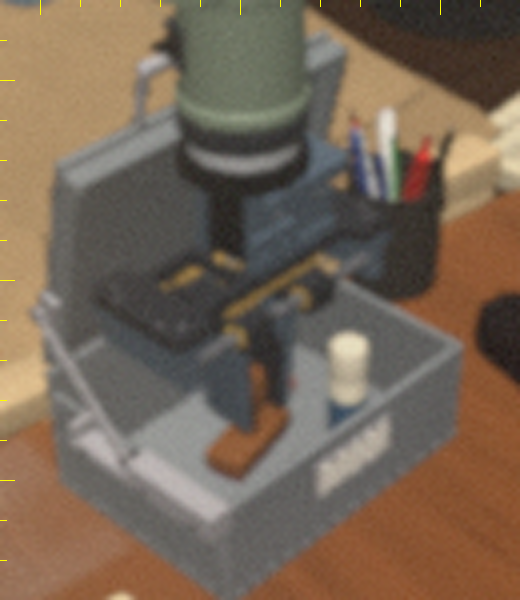

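The stamp is held and lifted. Up and across to the memo block.

Run:
```python
from h import *
plan([((528,176,165),97,3,10),((460.3,350.3,165),80.5,7,10)])
```

```text
[[[0.0, -0.1, -0.0], [0.6, -0.3, -30.8], 10],
[[0.0, -0.1, -0.0], [0.6, -0.3, -30.8], 10],
[[0.0, -0.1, -0.0], [0.5, -0.3, -30.8], 10],
[[0.0, -0.0, 2.4], [25.9, -6.6, -0.0], 10],
[[-0.0, -0.0, 2.4], [25.6, -7.6, -0.0], 10],
[[0.0, -0.0, 2.4], [25.3, -8.7, -0.0], 10],
[[0.0, -0.0, 2.4], [24.9, -9.7, -0.0], 10],
[[-0.0, -0.0, 2.4], [24.5, -10.7, -0.0], 10],
[[-0.0, -0.0, 2.4], [24.0, -11.7, -0.0], 10],
[[0.0, -0.0, 2.4], [23.5, -12.7, -0.0], 10]]
10
```

Call:
servo_tool:
  plan:
    - [[0, 0, 0], [0, 0, -30], 10]
    - [[0, 0, 0], [0, 0, -35], 10]
    - [[0, 0, 0], [0, 0, -25], 10]
    - [[0, 0, 2.4], [26, -7, 0], 10]
    - [[0, 0, 2.4], [26, -8, 0], 10]
    - [[0, 0, 2.4], [25, -9, 0], 10]
    - [[0, 0, 2.4], [25, -10, 0], 10]
    - [[0, 0, 2.4], [24, -11, 0], 10]
    - [[0, 0, 2.4], [18, -10, 0], 10]
    - [[0, 0, 2], [8, -4, 0], 10]

```text
time_s: 31.5
ee_pos: [463.8, 328.7, 158.9]
ee_rot: [-179.3, 0.2, 79.9]
force: [0.9, -0.2, -1.2]
gripper_width: 24.7
```

Run:
```python
from h import *
st();snap('wrist','w20');crop('w20',130,60,380,260,3,'w20c');snap('scene','s20')
```

```text
t 31.50 pos [463.8 328.7 158.9] rot [-179.3    0.2   79.9] F [ 0.9 -0.2 -1.2] w 24.7 q [ 34.  19.  93.   0.  69. -46.]
```

View pics/w20c.png

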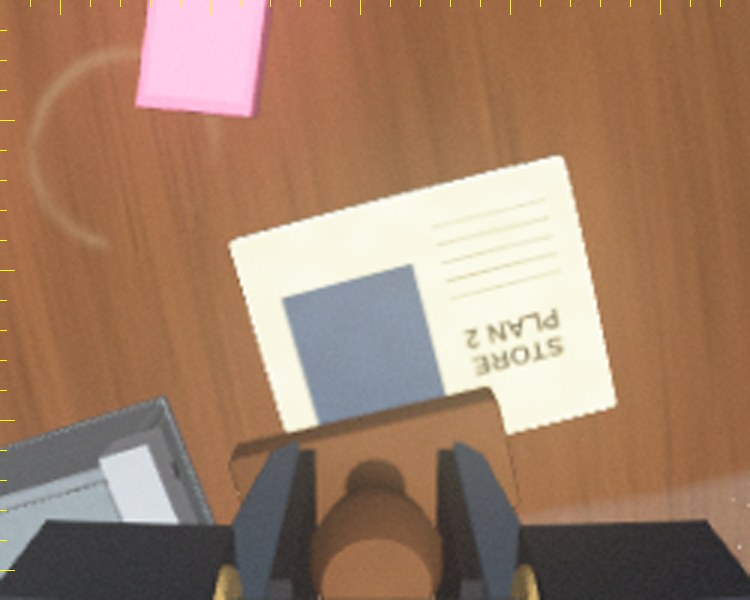

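View pics/s20.png

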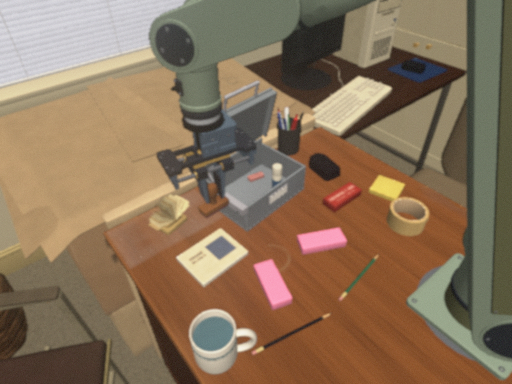

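```bash
cat > m.py <<'E'
from h import *
def run(fn,tcpz,corn,bot,top,off):
    W=load(fn);w=lambda p:np.array([(p[0]+.5)/3-.5+off[0],(p[1]+.5)/3-.5+off[1]])
    loc=[(-52.5,-67.5),(-52.5,67.5),(52.5,67.5),(52.5,-67.5)]
    def f(v):
        c,s=np.cos(v[2]),np.sin(v[2]);r=[]
        for l,u in zip(loc,corn):
            if u is None: continue
            r+=list(proj(W,[v[0]+c*l[0]-s*l[1],v[1]+s*l[0]+c*l[1],11],1)[0]-w(u))
        return r
    q=least_squares(f,[460,350,.08]);print('memo',q.x[:2].round(1),np.degrees(q.x[2]).round(2),np.round(q.fun,1))
    for n,e,z in(('bot',bot,tcpz-12),('top',top,tcpz+6)):
        a,b=[onz(W,w(u),z,1) for u in e];d=b-a;print(n,a.round(1),b.round(1),'len',np.linalg.norm(d).round(1),'yaw',np.degrees(np.arctan2(-d[0],d[1])).round(2))
        m=(a+b)/2; yy=np.arctan2(-d[0],d[1]); print('  centre',(m[:2]+14*np.array([np.cos(yy),np.sin(yy)])).round(1))
E
python3 - <<'E'
from m import *
run('w20',158.9,[(231,242),(565,157),(616,404),None],[(231,447),(491,388)],[(237,464),(497,404)],(130,60))
T=load('top0');print('check top memo')
E
```

```text
memo [461.6 351.1] 4.66 [-0.5 -0.1  0.  -0.5  0.5  0.8]
bot [454.3 294.2 146.9] [450.4 360.5 146.9] len 66.4 yaw 3.38
  centre [466.4 328.2]
top [452.9 299.  164.9] [449.  359.9 164.9] len 61.0 yaw 3.69
  centre [464.9 330.3]
check top memo
```

Run:
```python
from h import *
plan([((460.3,350.5,130),81,3,10)])
```

```text
[[[-0.2, 0.1, -0.3], [7.0, -2.4, 9.6], 10],
[[-0.2, 0.1, -0.3], [7.0, -2.4, 9.6], 10],
[[-0.2, 0.1, -0.3], [7.0, -2.3, 9.6], 10]]
3
```

Call:
servo_tool:
  plan:
    - [[-0.2, 0, -0.4], [7, -2.3, 10], 10]
    - [[-0.2, 0, -0.4], [7, -2.3, 10], 10]
    - [[-0.2, 0, -0.4], [7, -2.3, 10], 10]
    - [[0, 0, 0], [0, 0, 15], 10]
    - [[0, 0, 0], [0, 0, 18], 10]
    - [[0, 0, 0], [0, 0, 18], 10]
    - [[0, 0, 0], [0, 0, 12], 10]
    - [[0, 0, 0], [0, 0, 5], 10]
    - [[0, 0, 0], [0, 0, 0], 10]
    - [[0, 0, 0], [0, 0, 0], 10]

```text
time_s: 32.85
ee_pos: [459.6, 349.2, 52.2]
ee_rot: [-179.8, 0.4, 81.3]
force: [0.2, -0.7, -0.8]
gripper_width: 24.7
```

Run:
```python
from h import *
st();snap('wrist','w21');crop('w21',130,60,380,260,3,'w21c');snap('scene','s21');crop('s21',150,150,300,290,4,'s21c')
plan([((460.3,350.5,26),81,3,10)])
```

```text
t 32.85 pos [459.6 349.2  52.2] rot [-179.8    0.4   81.3] F [ 0.2 -0.7 -0.8] w 24.7 q [ 36.  25. 100.  -0.  55. -45.]
[[[-0.1, 0.1, 0.1], [0.5, 0.2, 8.8], 10],
[[-0.1, 0.1, 0.1], [0.5, 0.2, 8.8], 10],
[[-0.1, 0.1, 0.1], [0.5, 0.2, 8.8], 10]]
3
```

View pics/w21c.png

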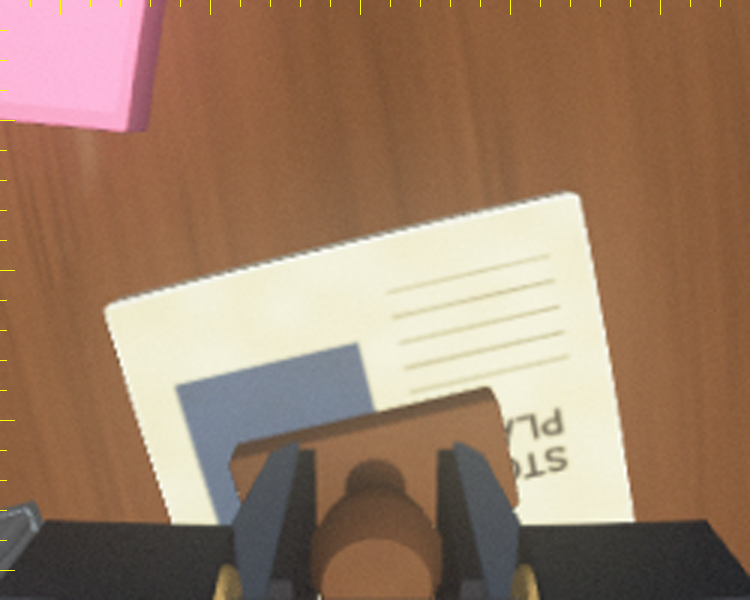

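View pics/s21c.png

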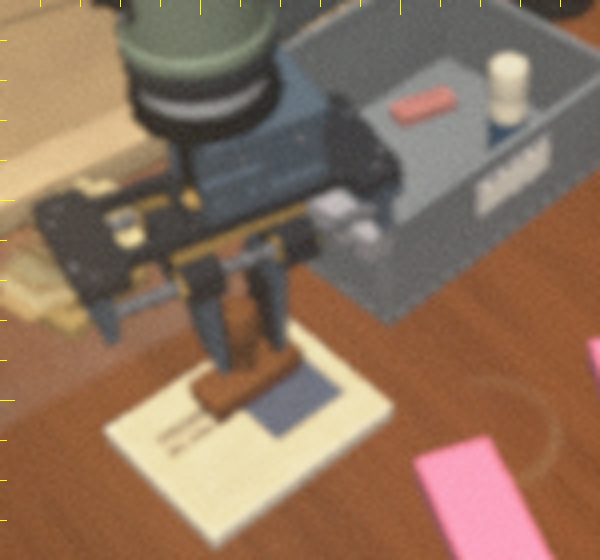

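Run:
```python
from m import *
run('w21',52.2,[(105,306),(578,193),None,None],[(231,447),(491,388)],[(237,464),(497,404)],(130,60))
# fixed-camera memo recheck
for n,P in (('m',[461,350.6,11]),): pass
```

```text
memo [461.7 350.7] 4.68 [-0.6  0.2  0.6 -0.1]
bot [451.2 314.4  40.2] [445.6 380.5  40.2] len 66.4 yaw 4.87
  centre [462.3 348.6]
top [449.5 319.1  58.2] [444.  380.   58.2] len 61.1 yaw 5.19
  centre [460.7 350.8]
```

Call:
servo_tool:
  plan:
    - [[0, 0, 0.1], [0.5, 0, 8], 10]
    - [[0, 0, 0.1], [0.5, 0, 8], 10]
    - [[0, 0, 0.1], [0, 0, 6], 10]
    - [[0, 0, 0], [0, 0, 3], 10]
    - [[0, 0, 0], [0, 0, 1], 10]
    - [[0, 0, 0], [0, 0, 0], 10]
    - [[0, 0, 0], [0, 0, 0], 10]
    - [[0, 0, 0], [0, 0, 0], 10]
    - [[0, 0, 0], [0, 0, 0], 10]
    - [[0, 0, 0], [0, 0, 0], 10]

```text
time_s: 34.2
ee_pos: [460.2, 350.5, 25.4]
ee_rot: [-179.9, 0.3, 80.9]
force: [-0.1, 0.3, -1.4]
gripper_width: 24.7
```

Run:
```python
from h import *
st();snap('scene','s22');crop('s22',180,200,260,270,8,'s22c')
plan([((460.3,350.3,23),81,2,10)])
```

```text
t 34.20 pos [460.2 350.5  25.4] rot [-179.9    0.3   80.9] F [-0.1  0.3 -1.4] w 24.7 q [ 36.  27. 101.  -0.  52. -45.]
[[[-0.0, 0.2, -0.0], [-0.1, 0.1, 1.2], 10],
[[-0.0, 0.2, -0.0], [-0.1, 0.1, 1.2], 10]]
2
```

View pics/s22c.png

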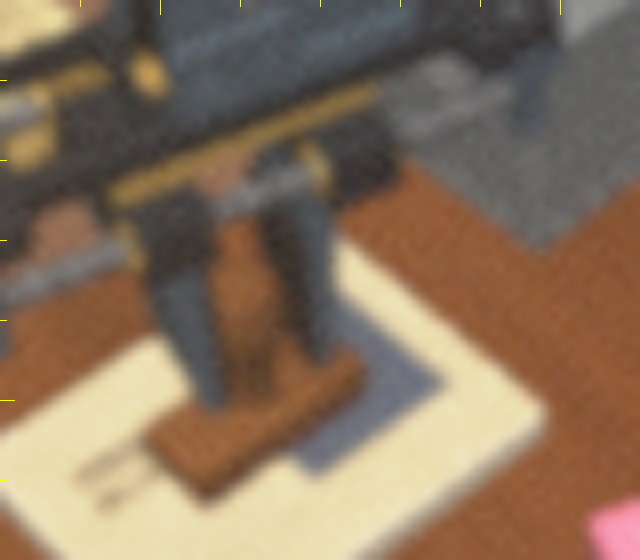

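Nearly down. Small steps to contact, then read the force.

Call:
servo_tool:
  plan:
    - [[0, 0.2, 0], [0, 0, 1], 10]
    - [[0, 0, 0], [0, 0, 1], 10]
    - [[0, 0, 0], [0, 0, 0.8], 10]
    - [[0, 0, 0], [0, 0, 0.5], 10]
    - [[0, 0, 0], [0, 0, 0], 10]
    - [[0, 0, 0], [0, 0, 0], 10]
    - [[0, 0, 0], [0, 0, 0], 10]
    - [[0, 0, 0], [0, 0, 0], 10]
    - [[0, 0, 0], [0, 0, 0], 10]
    - [[0, 0, 0], [0, 0, 0], 10]

```text
time_s: 35.5
ee_pos: [460.5, 350.3, 23.1]
ee_rot: [-180.0, 0.1, 81.0]
force: [-0.7, -1.1, 1.8]
gripper_width: 25.2
```

Run:
```python
from h import *
st();print(env.state()['force'])
```

```text
t 35.50 pos [460.5 350.3  23.1] rot [-1.8e+02  1.0e-01  8.1e+01] F [-0.7 -1.1  1.8] w 25.2 q [ 36.  27. 102.  -0.  51. -45.]
[-0.68512728 -1.08481811  1.78368444]
```

Contact (Fz rose from about -1 to +1.8 at TCP 23.1, as predicted). Release.

Call:
servo_tool:
  plan:
    - [[0, 0, 0], [0, 0, 0], 30]
    - [[0, 0, 0], [0, 0, 0], 45]
    - [[0, 0, 0], [0, 0, 0], 50]
    - [[0, 0, 0], [0, 0, 0], 50]
    - [[0, 0, 0], [0, 0, -8], 50]
    - [[0, 0, 0], [0, 0, -20], 50]
    - [[0, 0, 0], [0, 0, -35], 50]
    - [[0, 0, 0], [0, 0, -45], 50]
    - [[0, 0, 0], [0, 0, -45], 50]
    - [[0, 0, 0], [0, 0, -20], 50]

```text
time_s: 36.75
ee_pos: [460.0, 350.4, 201.5]
ee_rot: [-179.9, 0.2, 81.0]
force: [-0.2, 0.1, 0.0]
gripper_width: 50.0
```

Run:
```python
from h import *
st();snap('wrist','w23');crop('w23',150,60,370,260,3,'w23c')
```

```text
t 36.75 pos [460.  350.4 201.5] rot [-179.9    0.2   81. ] F [-0.2  0.1  0. ] w 50.0 q [ 36.  18.  88.  -0.  74. -45.]
```

View pics/w23c.png

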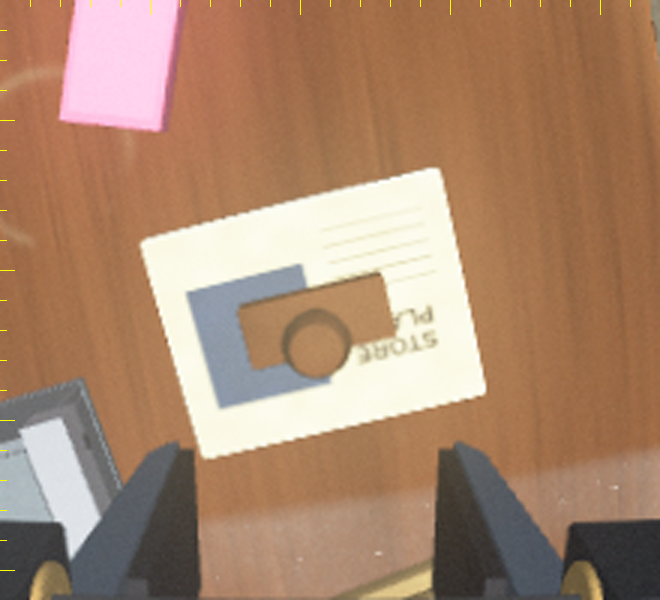

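Run:
```python
from h import *
W=load('w23');w=lambda p:np.array([(p[0]+.5)/3-.5+150,(p[1]+.5)/3-.5+60])
def fit(c,L,Wd,z):
    loc=[(-L,-Wd),(-L,Wd),(L,Wd),(L,-Wd)]
    def f(v):
        cc,s=np.cos(v[2]),np.sin(v[2]);r=[]
        for l,u in zip(loc,c): r+=list(proj(W,[v[0]+cc*l[0]-s*l[1],v[1]+s*l[0]+cc*l[1],z],1)[0]-w(u))
        return r
    q=least_squares(f,[460,350,.08]);print(q.x[:2].round(1),np.degrees(q.x[2]).round(2),np.round(q.fun,1));return q.x
m=fit([(142,242),(440,168),(486,393),(207,458)],52.5,67.5,11)
s=fit([(240,308),(382,278),(396,336),(252,370)],14,32,29)
print(onz(W,w((316,342)),80,1),s-m)
```

```text
[461.5 351.5] 4.86 [-0.3 -0.1  0.3 -0.3  0.9  0.1 -0.8  0.5]
[460.  351.3] 3.77 [-1.3  0.   0.8 -1.   0.6  0.8 -0.1  0.2]
[456.05950237 351.56925715  80.        ] [-1.49457345 -0.17966898 -0.01900993]
```

The stamp is within about 1.5 mm and 1° of the block. Retreat towards the robot and take the last checks.

Call:
servo_tool:
  plan:
    - [[0, 0, 0], [0, -20, -20], 50]
    - [[0, 0, 0], [0, -30, -20], 50]
    - [[0, 0, 0], [0, -30, -20], 50]
    - [[0, 0, 0], [0, -20, -10], 50]
    - [[0, 0, 0], [0, 0, 0], 50]
    - [[0, 0, 0], [0, 0, 0], 50]
    - [[0, 0, 0], [0, 0, 0], 50]
    - [[0, 0, 0], [0, 0, 0], 50]
    - [[0, 0, 0], [0, 0, 0], 50]
    - [[0, 0, 0], [0, 0, 0], 50]

```text
time_s: 38.05
ee_pos: [361.1, 365.5, 271.6]
ee_rot: [-179.9, 0.3, 80.8]
force: [0.2, -0.3, -0.1]
gripper_width: 50.0
```

Run:
```python
from h import *
st();snap('scene','s24');snap('top','t24');snap('wrist','w24');crop('s24',140,70,340,270,3,'s24c')
```

```text
t 38.05 pos [361.1 365.5 271.6] rot [-179.9    0.3   80.8] F [ 0.2 -0.3 -0.1] w 50.0 q [ 44.  10.  88.  -0.  81. -37.]
```

View pics/s24c.png

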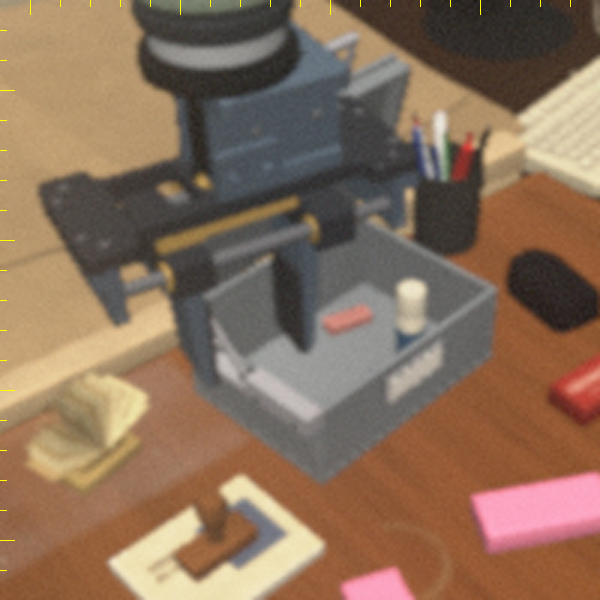

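View pics/t24.png

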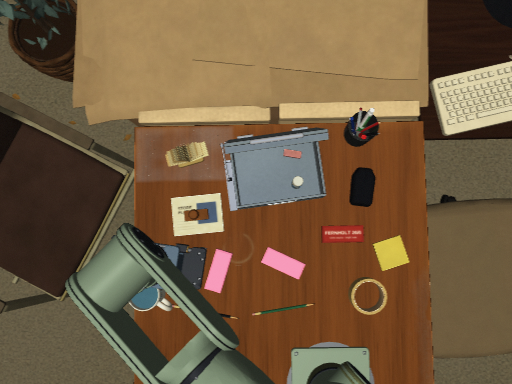

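Everything checks out: the lid is propped, the glue stick is upright, the stamp stands in the middle of the block, the carton lies flat, the bystanders have not moved, and the arm is clear. Handing in.

Run:
```python
from h import *
print(env.job_done())
```

```text
the job is handed in; nothing more can be done
None
```

The job is done and handed in at about 38 s of the 66 s allowed. No verdict was reported.

- **Carton:** moved off the lid and laid flat on the bare desk at about (400, -41). My first grasp closed on air because the fingertips really sit about 20 mm above the reported TCP. Both the scene and wrist views showed this. The carton had not moved, and the second grasp held.
- **Lid:** raised by its bar to about 1.51 rad, then lowered onto the stay at about 1.34 rad. It stayed up with the gripper open and after the arm left. In the last scene view the arm hides most of it, but the top view shows it still raised.
- **Stamp:** standing on the memo block, about 1.5 mm from its middle and about 1° off its long side, measured in one wrist view after release.
- **Other things:** the glue stick is upright. The pen pot, mouse and card holder look unmoved in the last top view, which I judged by eye and did not measure.

**What disagreed:** heights measured from the images came out a few mm below the text's, for example carton centre 115 against 119, and the stamp knob's top 67 against 75. The contact forces when lowering the stamp agreed with the text's heights.

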